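# Press a try square into the jig's corner and hold the upright true

### The job

Pick up the try square, set it in the inside corner of the wooden jig, in line with the jig and at about the middle of the upright, and press it home with the square alone, so that its stock lies flat on the plate, its blade lies flat against the upright, and the leaning upright is pushed back until it stands true. The program finishes while still holding the square pressed there: do not let go. Leave the marker block, the tape roll and the ink bottle as they stand.

Things in the scene. Friction and masses are not known exactly. Their poses are not given: they have to be found in the camera images.
- square: try square standing loose on the table: dark wooden stock 110 x 30 x 26 high, steel blade rising at its +x end (x +25 to +55, 8 thick in y, centred, top at z = 125), back edge flush with the stock end. Origin: centre of the underside; x along the stock to the blade, z up. 0.15 to 0.29 kg, centre of mass about x +27, z +55. Hold it by the blade, across its 8 mm thickness.
- square_heel (a point): outer bottom corner of the square, where underside and back end meet, mid-width (x = +55, y = 0, z = 0 in the square's frame)
- square_grip (a point): point in the middle of the blade, 108 mm above the underside, 17 mm below the blade's top (x = +40, y = 0 in the square's frame): a good place to pinch, as it stays above the upright
- jig: the corner jig, fixed to the table: plywood plate 175 (x) by 90 (y) by 18 mm thick with a wooden upright near its +x end. Plate (jig_plate) top 18 mm above the table, x from -87 to +87, y from -45 to +45. Origin: centre of the plate's underside, on the table; x points along the plate toward the upright, z up.
- upright_foot (a point): point on the wooden upright of the jig, a board 50 wide (y), 24 thick (x), its top 85 mm above the plate. The point lies at the foot of the face that looks to the jig's -x, mid-width, level with the plate's top, on its hinge line. Its z runs up that face.
- jig_corner (a point): the inside corner: where the plate's top meets the foot of the upright's face, mid-width (x = +55, y = 0, z = 18 mm in the jig's frame); axes as the jig's. Home is square_heel at this point with the axes of square and jig parallel.
- upright (a joint): lean of the upright on its hinge, rad: 0 = true (square to the plate), at a firm stop; positive leans toward the jig's -x, over the plate. A spring makes it lean about 0.1 (top about 9 mm forward); about 5 N at the top holds it true, and it leans again when let go.
- block_r3: bystander: resin block full of upright markers, 151 x 120 x 122 mm, loose, left of the work; origin under its centre. Hoses of the filling machine arch over and behind it (y above -0.01 m, x above 0.41 m, up to 0.3 m high): keep the hand clear of them
- masking_tape: bystander: masking tape roll lying flat, 103 mm across, 24 high, loose; origin under its centre
- ink_bottle_0: bystander: ink bottle, 44 mm wide, 90 high, loose, at the right; origin under its centre

How it is judged (in metres and radians):
On the way:
1. the square is lifted in the gripper, its underside more than 22 mm above the table (height (world z) of square above 0.022 m and contact force between the fingers and square above 1 N), for 0.2 s.
At the end, for the whole second after the job is handed in: Still gripped (> 2 N) and still; heel within 3 mm of the corner in x and z, 18 mm in y; upright to 0.035 rad, in line to 0.08 rad; pressing the plate (> 1.5 N) and the upright (> 3 N), which stands true to 0.025 rad; no finger pushes the upright (< 1 N) (x of square_heel in the frame of jig_corner between -0.003 and 0.003 m and z of square_heel in the frame of jig_corner between -0.003 and 0.003 m and y of square_heel in the frame of jig_corner between -0.018 and 0.018 m and angle between square's own z axis and vertical below 0.035 rad and angle between the x axis of square and the x axis of jig, either way round below 0.08 rad and value of joint upright below 0.025 rad and contact force between square and jig_plate above 1.5 N and contact force between square and upright above 3 N and contact force between the fingers and square above 2 N and contact force between the fingers and upright below 1 N and linear speed of square below 0.02 m/s); the arm keeps its last pose, push and grip.
It fails at once if the marker block is moved by more than 30 mm (distance of block_r3 from where it was at the start of the episode above 0.03 m).
It fails at once if the tape roll is moved by more than 30 mm (distance of masking_tape from where it was at the start of the episode above 0.03 m).
It fails at once if the ink bottle is moved by more than 30 mm (distance of ink_bottle_0 from where it was at the start of the episode above 0.03 m).
It also fails if it takes over 42 s, if anything falls off the work surface, if the arm or the gripper's body presses on something with over 40 N, if the wrist force passes 120 N, or if a joint passes its speed limit or range.

### The arm

A 6-joint arm with a two-finger parallel gripper is mounted at the origin on a cart in front of the work surface, level with it; the furniture and walls round the work are solid. World frame = base frame: x ahead of the robot, y to its left, z up, the work surface at z = 0. Lengths are in mm, angles in rad, forces in N, time in s.
With the tool pointing down it reaches from about 375 to 925 mm from the base axis. Payload 5.7 kg.
Tool frame: the origin (TCP) lies midway between the tips of the shut fingers; the grasp point (between the pads) lies env.grip_depth behind it (env.grip_depth is the distance from the TCP to the grasp point, in mm); y points along the fingers, z is the direction in which the jaws open and shut, and the axes are right-handed (so a half turn about y gives the same grasp; the last joint's range is limited). The gripper opens to 88 mm and grips with 3 to 60 N. Pads are 20 mm wide; open, the fingers measure 115 mm over their backs; the gripper's body (75 mm by 178 mm) begins 61 mm behind the grasp point.
Start: joints at [1.046, 0.359, 1.51, -0, 1.272, -0.115], TCP at [239.043, 550.288, 190.823] pointing down, gripper open.
Joint ranges: [-2.97, 2.97], [-1.01, 2.36], [0.21, 2.38], [-0.96, 4.11], [0.2, 2.71], [-2.98, 2.98]. Speed limits (rad/s): [2.39, 2.39, 3.14, 3.14, 3.14, 3.14].

### API

Orientations are given as a rotation vector (axis times angle).
In Python, from bench import env, viewer, search_frame, tip_of gives the robot as it stands.
- The arm moves only by the tool carry_out, never from a script. Its argument "moves" is a list of rows, each an object with "gripper": the opening, from 0 (shut) to 1 (fully open); "slide": the shift along the world's x, y, z in m, a list of three; "spin": the turn about the world's z in rad. A call has 1 to 5 rows; each row shifts and turns the commanded pose from where the row before left it; what a row does not reach is not made up. A row lasts 1/12 s, in which the tool goes at most 41.7 mm and 7.16 degrees, less where a joint would pass 70% of its speed; a pose out of reach is approached as far as the arm can. A call with a gripper value outside its range is refused whole. The fingers move at their own pace and stop on an object; "newtons" is the grip in N (left out, the last holds). Time passes only in rows, so rows that do not move let the fingers close. It gives the time, the measured TCP pose, the force and the opening at its end, in the units of the state.
- env.state(): the state, without advancing time (a new reading comes with each control period).
- viewer.camera(name): name is "side" or "top" or "wrist"; returns the picture (400x640x3 uint8, red, green, blue); there is no depth.
- viewer.get_calibration(name): a dict with "fov_y" (degrees; the focal length in pixels is half the picture's height over the tangent of half this angle, whatever the lens; pixels are square), "cx", "cy" (the principal point, pixels), "cam_to_world" (4x4, takes a point from camera to world coordinates). Camera axes: x right, y up, looking along -z (the intrinsics and any distortion apply to the point x, -y, -z); pixel columns grow to the right and rows downward; lengths in mm; the calibration is good to about 2 mm. The wrist camera is an equidistant fisheye: a pixel r from the principal point sees the ray r / f radians off the axis. A picture is of the moment at which its call begins: read the wrist's pose just before it. get_calibration takes no time and is no camera call; for the wrist camera it gives the pose at the moment of the call.
- env.sign_off(): hands the job in, once; it reports no verdict.
Trained networks look in the newest picture that a camera, given by its name, has taken for a name from the list of things; names that differ only in an ending like _2 or _b are one class to them, and where a whole thing is asked for, a point or a joint stands for the part that bears it (a point fixed in the world has none). Each returns a list of dicts, best first, with "confidence" (0 to 1); they miss things now and then, are a little off and sometimes report something else, mostly with a low value. They report only what shows in the picture. A call takes as long as a camera call.
- search_frame(name, camera): "point" ([x, y, z] in mm, in world coordinates, good to about 4 mm: the middle of the surface that is visible of it).
- tip_of(name, camera): "point" ([x, y, z] in mm, in world coordinates, good to about 4 mm: a listed point, or the origin of a listed thing).
The state is a dict: "clock": time; "q": joint angles; "qvel": joint speeds; "tau": joint torques, N m; "tool_pos": TCP position; "eef_rot": TCP orientation; "wrist_force": force on the tool from outside, world axes, zero at the start; "moment": the same for the moment, N m; "finger_gap": opening from 0.0 (shut) to 1.0 (fully open).
Only numpy, scipy, OpenCV 4.12 (cv2) and the standard library are available. Lean on these libraries where they do the work, as an engineer would, in place of code of your own. Each camera call takes 0.05 s, during which the arm holds its last target.

## Working session

There is one attempt and no reset: what is moved stays moved. The work goes in short steps, Python scripts to look and compute and a tool call to move; the robot and the scene stay as the last step left them, time stands still between calls to the robot, and variables do not carry over. Pictures are saved under pics/ and viewed, and the job is handed in when it is done.

Besides the shell and the picture viewer there is one more tool, called after "Request:" by a JSON object that holds its "method" and its "body". carry_out: Moves the arm, as the interface text tells. Its arguments: {"type":"object","properties":{"moves":{"type":"array","items":{"type":"object","properties":{"gripper":{"type":"number"},"slide":{"type":"array","items":{"type":"number"}},"spin":{"type":"number"}}}},"newtons":{"type":"number"}},"required":["moves"]}

```bash
mkdir -p pics; ls; python3 - <<'E'
from bench import env, viewer, search_frame, tip_of
import cv2
print(env.state(), env.grip_depth)
for c in ["side","top","wrist"]:
    im=viewer.camera(c); cv2.imwrite(f"pics/a_{c}.png",im[:,:,::-1])
    k=viewer.get_calibration(c); print(c,k)
for c in ["side","top"]:
    for n in ["square_heel","square_grip","square","jig_corner","jig","upright_foot","block_r3","masking_tape","ink_bottle_0"]:
        print(c,n,[(r["point"],r["confidence"]) for r in tip_of(n,c)[:2]])
E
```

```text
pics
{'clock': 0.0, 'q': array([ 1.04588991e+00,  3.59514687e-01,  1.51140139e+00, -1.21808796e-05,
        1.27249175e+00, -1.15105104e-01]), 'qvel': array([ 6.51317679e-04, -2.43679324e-03,  1.52126158e-03,  1.65098843e-03,
       -1.60582360e-03, -8.77578372e-06]), 'tau': array([-7.73387128e-04, -5.15355635e+01, -2.70733398e+01,  6.74844906e-02,
        3.44289117e-02, -1.88330164e-04]), 'tool_pos': array([238.70180925, 549.67705956, 190.0156913 ]), 'eef_rot': array([-1.54852107,  0.32196529, -0.32108044]), 'wrist_force': array([-0.4370424 , -0.24779062,  0.09740888]), 'moment': array([-0.01573334, -0.0011089 , -0.0384455 ]), 'finger_gap': 1.000377398282845} 18.700000000000003
side {'fov_y': 57.65026923670866, 'cx': 315.1311231627932, 'cy': 203.67213607001437, 'cam_to_world': array([[-4.09976131e-01,  7.61827741e-01, -5.01535706e-01,
        -5.88743873e-02],
       [-9.12095532e-01, -3.43122385e-01,  2.24385312e-01,
         4.50007526e+01],
       [-1.14517218e-03,  5.49441099e-01,  8.35531667e-01,
         8.83678524e+02],
       [ 0.00000000e+00,  0.00000000e+00,  0.00000000e+
[... 1239 characters left out ...]

side upright_foot [([518.2, -266.4, 17.3], 0.7)]
side block_r3 [([454.6, 108.1, 0.8], 0.56)]
side masking_tape [([394.1, -409.9, 0.7], 0.6), ([532.7, -143.2, 108.1], 0.15)]
side ink_bottle_0 [([584.1, -466.5, -0.3], 0.68)]
top square_heel [([541.7, -135.8, -2.1], 0.78), ([531.1, -142.3, 106.5], 0.62)]
top square_grip []
top square [([495.9, -157.0, 4.5], 0.96), ([519.0, -258.2, 19.4], 0.64)]
top jig_corner [([520.7, -256.6, 20.2], 0.96)]
top jig [([466.8, -280.8, -2.0], 0.84), ([392.8, -409.1, 4.2], 0.37)]
top upright_foot [([515.5, -265.7, 19.4], 0.76)]
top block_r3 [([453.9, 110.5, 0.2], 0.64)]
top masking_tape [([394.4, -408.4, 8.2], 0.66)]
top ink_bottle_0 [([585.6, -463.4, 2.6], 0.86)]
```

View pics/a_side.png

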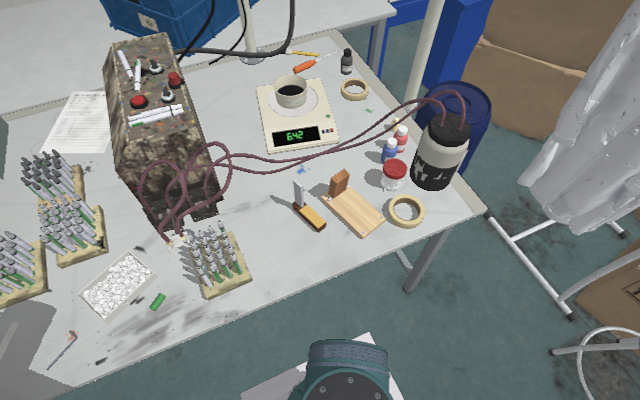

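View pics/a_top.png

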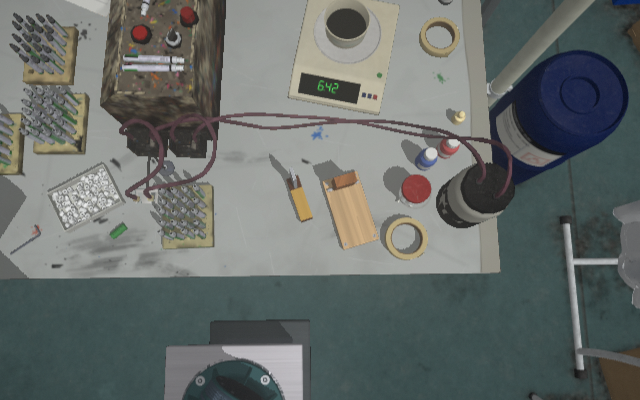

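```bash
cat > h.py <<'E'
from bench import env, viewer, search_frame, tip_of
import cv2, numpy as np
from scipy.spatial.transform import Rotation as R
def st():
    s=env.state(); M=R.from_rotvec(s["eef_rot"]).as_matrix()
    print("t",round(s["clock"],2),"pos",s["tool_pos"].round(1),"zyaw",round(np.arctan2(M[1,2],M[0,2]),4),"appr",M[:,1].round(3),"F",s["wrist_force"].round(2),"M",s["moment"].round(2),"gap",round(s["finger_gap"],3))
    return s
def proj(k,P,H=400):
    P=np.atleast_2d(P); T=np.linalg.inv(k["cam_to_world"]); p=P@T[:3,:3].T+T[:3,3]
    f=H/2/np.tan(np.radians(k["fov_y"]/2)); x,y,z=p[:,0],-p[:,1],-p[:,2]
    return np.c_[k["cx"]+f*x/z,k["cy"]+f*y/z]
def projw(k,P,H=400):
    P=np.atleast_2d(P); T=np.linalg.inv(k["cam_to_world"]); p=P@T[:3,:3].T+T[:3,3]
    f=H/2/np.tan(np.radians(k["fov_y"]/2)); x,y,z=p[:,0],-p[:,1],-p[:,2]
    h=np.hypot(x,y); r=f*np.arctan2(h,z); return np.c_[k["cx"]+r*x/h,k["cy"]+r*y/h]
E
python3 - <<'E'
from h import *
s=st(); print(s["q"])
for c,(x,y,w,h) in {"side":(280,150,160,100),"top":(270,150,180,110)}.items():
    im=cv2.imread(f"pics/a_{c}.png")[y:y+h,x:x+w]
    cv2.imwrite(f"pics/a_{c}_z.png",cv2.resize(im,None,fx=4.4,fy=4.4,interpolation=cv2.INTER_CUBIC))
E
```

```text
t 1.05 pos [239.  550.3 190.8] zyaw 1.161 appr [-0. -0. -1.] F [-0.11 -0.26 -0.3 ] M [-0.04 -0.03  0.02] gap 1.001
[ 1.04588991e+00  3.58793231e-01  1.51039450e+00  2.72178483e-05
  1.27248210e+00 -1.15105902e-01]
```

View pics/a_wrist.png

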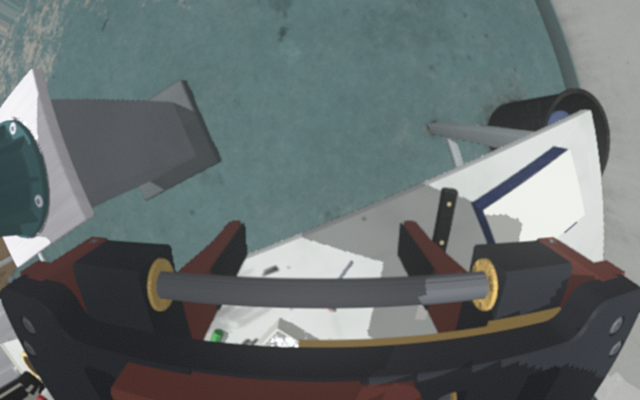

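View pics/a_side_z.png

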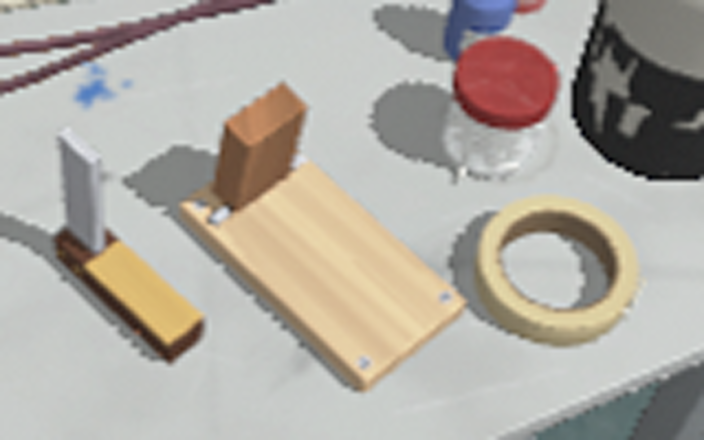

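View pics/a_top_z.png

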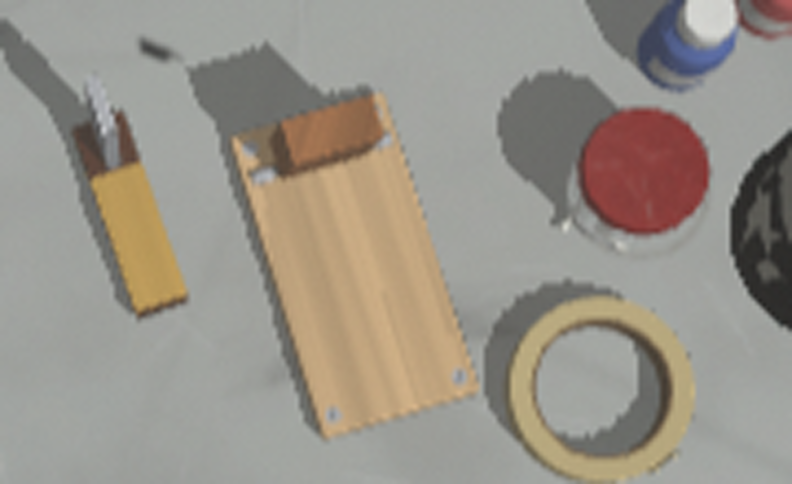

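```bash
cat > fit.py <<'E'
from h import *
from scipy.optimize import least_squares
kt,ks=viewer.get_calibration("top"),viewer.get_calibration("side")
T=lambda u,v:(270+u/4.4-.4,150+v/4.4-.4)
S=lambda u,v:(280+u/4.4-.4,150+v/4.4-.4)
sq=[("t",(-55,15,26),T(137,310)),("t",(-55,-15,26),T(187,294)),("t",(55,15,26),T(75,127)),("t",(55,-15,26),T(126,110)),
 ("s",(-55,-15,26),S(204,322)),("s",(-55,15,26),S(168,350)),("s",(55,15,26),S(56,236)),("s",(55,4,125),S(61,130)),("s",(25,4,125),S(98,166))]
jg=[("t",(-87.5,45,18),T(323,434)),("t",(-87.5,-45,18),T(478,390)),("t",(87.5,45,18),T(232,138)),("t",(87.5,-45,18),T(385,92)),
 ("s",(-87.5,-45,18),S(465,299)),("s",(-87.5,45,18),S(362,380)),("s",(87.5,45,18),S(180,205)),("s",(87.5,-45,18),S(311,160))]
def pose(p,L):
    c,s=np.cos(p[2]),np.sin(p[2]); L=np.asarray(L,float)
    return np.array([p[0]+c*L[0]-s*L[1],p[1]+s*L[0]+c*L[1],L[2]])
def res(p,D): return np.concatenate([proj(kt if c=="t" else ks,pose(p,L))[0]-uv for c,L,uv in D])
for n,D,p0 in (("sq",sq,(492,-154,.25)),("jig",jg,(465,-280,.25))):
    r=least_squares(res,p0,args=(D,),loss="soft_l1"); print(n,r.x.round(3)); print(res(r.x,D).reshape(-1,2).round(1).tolist())
    if n=="sq": print("grip",pose(r.x,(40,0,108)))
    else: print("corner",pose(r.x,(55,0,18)))
E
python3 fit.py
```

```text
sq [ 4.93828e+02 -1.57123e+02  2.96000e-01]
[[-0.3, 0.5], [0.3, 0.4], [0.1, -0.8], [0.4, -0.6], [0.3, -0.1], [0.2, -0.1], [-0.1, 0.2], [0.0, 1.1], [-1.0, -0.1]]
grip [ 532.08375678 -145.43958427  108.        ]
jig [ 4.65029e+02 -2.79089e+02  2.70000e-01]
[[-0.3, 0.6], [0.5, 0.2], [-0.2, -1.1], [0.2, -0.6], [0.7, 1.4], [0.6, 1.3], [-0.0, -0.2], [-6.7, -5.9]]
corner [ 518.04217301 -264.44114333   18.        ]
```

Request:
{"method": "carry_out", "body": {"moves": [{"gripper": 1, "slide": [0, 0, 0.041]}, {"gripper": 1, "slide": [0, 0, 0.041]}, {"gripper": 1, "slide": [0, 0, 0.041]}, {"gripper": 1, "slide": [0, 0, 0.041]}, {"gripper": 1, "slide": [0, 0, 0.041]}]}}

```text
invalid input
```

Request:
{"method": "carry_out", "body": {"moves": [{"gripper": 1, "slide": [0.015, -0.036, 0], "spin": 0.036}, {"gripper": 1, "slide": [0.015, -0.036, 0], "spin": 0.036}, {"gripper": 1, "slide": [0.015, -0.036, 0], "spin": 0.036}, {"gripper": 1, "slide": [0.015, -0.036, 0], "spin": 0.036}, {"gripper": 1, "slide": [0.015, -0.036, 0], "spin": 0.036}]}}

```text
clock: 1.47
tool_pos: [314.3, 368.8, 190.9]
eef_rot: [-1.563, 0.178, -0.179]
wrist_force: [0.7, -0.6, -0.2]
finger_gap: 1.0
```

Request:
{"method": "carry_out", "body": {"moves": [{"gripper": 1, "slide": [0, 0, 0.041], "spin": 0}, {"gripper": 1, "slide": [0, 0, 0.041], "spin": 0}, {"gripper": 1, "slide": [0, 0, 0.041], "spin": 0}, {"gripper": 1, "slide": [0, 0, 0.041], "spin": 0}, {"gripper": 1, "slide": [0, 0, 0.041], "spin": 0}]}}

```text
clock: 1.88
tool_pos: [313.7, 369.7, 398.1]
eef_rot: [-1.563, 0.181, -0.181]
wrist_force: [1.6, 0.5, -0.8]
finger_gap: 1.002
```

Request:
{"method": "carry_out", "body": {"moves": [{"gripper": 1, "slide": [0.015, -0.036, 0], "spin": 0.036}, {"gripper": 1, "slide": [0.015, -0.036, 0], "spin": 0.036}, {"gripper": 1, "slide": [0.015, -0.036, 0], "spin": 0.036}, {"gripper": 1, "slide": [0.015, -0.036, 0], "spin": 0.036}, {"gripper": 1, "slide": [0.015, -0.036, 0], "spin": 0.036}]}}

```text
clock: 2.3
tool_pos: [389.2, 188.7, 396.2]
eef_rot: [-1.57, 0.036, -0.038]
wrist_force: [0.3, 1.0, -0.8]
finger_gap: 1.001
```

Request:
{"method": "carry_out", "body": {"moves": [{"gripper": 1, "slide": [0.015, -0.036, 0], "spin": 0.036}, {"gripper": 1, "slide": [0.015, -0.036, 0], "spin": 0.036}, {"gripper": 1, "slide": [0.015, -0.036, 0], "spin": 0.036}, {"gripper": 1, "slide": [0.015, -0.036, 0], "spin": 0.036}, {"gripper": 1, "slide": [0.015, -0.036, 0], "spin": 0.036}]}}

```text
clock: 2.72
tool_pos: [464.3, 8.4, 396.1]
eef_rot: [-1.568, -0.104, 0.103]
wrist_force: [0.8, 0.9, 0.6]
finger_gap: 1.0
```

Request:
{"method": "carry_out", "body": {"moves": [{"gripper": 1, "slide": [0.014, -0.036, 0], "spin": 0.036}, {"gripper": 1, "slide": [0.014, -0.036, 0], "spin": 0.036}, {"gripper": 1, "slide": [0.014, -0.036, 0], "spin": 0.036}, {"gripper": 1, "slide": [0.014, -0.036, 0], "spin": 0.036}, {"gripper": 1, "slide": [0, 0, 0], "spin": 0.0}]}}

```text
clock: 3.13
tool_pos: [521.9, -139.9, 394.7]
eef_rot: [-1.563, -0.212, 0.213]
wrist_force: [-0.1, -0.2, 1.2]
finger_gap: 0.999
```

```bash
python3 - <<'E'
from h import *
s=st(); print(s["q"].round(2))
k=viewer.get_calibration("wrist"); im=viewer.camera("wrist"); cv2.imwrite("pics/b.png",im[:,:,::-1]); np.save("kb.npy",k,allow_pickle=True)
E
```

```text
t 3.13 pos [ 521.9 -139.9  394.7] zyaw 1.8418 appr [-0.    -0.003 -1.   ] F [-0.13 -0.19  1.16] M [ 0.1  -0.02  0.01] gap 0.999
[-0.39  0.15  1.31 -0.    1.68 -2.23]
```

View pics/b.png

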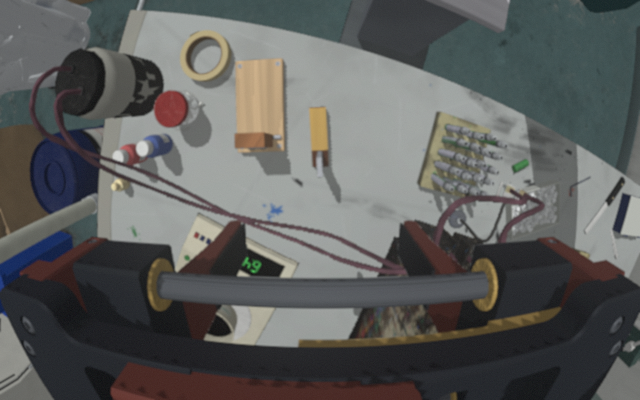

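```bash
python3 - <<'E'
from h import *
from fit import pose
k=np.load("kb.npy",allow_pickle=True).item(); print(k["cam_to_world"].round(2))
im=cv2.imread("pics/b.png")
x0,y0,w,h=220,40,130,160
z=cv2.resize(im[y0:y0+h,x0:x0+w],None,fx=3.7,fy=3.7,interpolation=cv2.INTER_CUBIC); cv2.imwrite("pics/b_z0.png",z.copy())
q=lambda P:tuple(int(round(v)) for v in (projw(k,P)[0]+.5-[x0,y0])*3.7-.5)
def poly(p,L,c):
    cv2.polylines(z,[np.array([q(pose(p,l)) for l in L])],True,c,1)
sq=(493.8,-157.1,.296); jg=(465,-279.1,.27)
poly(sq,[(-55,-15,26),(55,-15,26),(55,15,26),(-55,15,26)],(255,0,0))
poly(sq,[(25,-4,125),(55,-4,125),(55,4,125),(25,4,125)],(0,0,255))
poly(jg,[(-87,-45,18),(87,-45,18),(87,45,18),(-87,45,18)],(255,0,0))
cv2.circle(z,q(pose(jg,(55,0,18))),3,(0,255,0),-1)
cv2.imwrite("pics/b_z.png",np.hstack([z,])) 
cv2.imwrite("pics/b_zz.png",cv2.resize(np.hstack([cv2.imread("pics/b_z0.png"),z]),None,fx=.83,fy=.83))
E
```

```text
sq [ 4.93828e+02 -1.57123e+02  2.96000e-01]
[[-0.3, 0.5], [0.3, 0.4], [0.1, -0.8], [0.4, -0.6], [0.3, -0.1], [0.2, -0.1], [-0.1, 0.2], [0.0, 1.1], [-1.0, -0.1]]
grip [ 532.08375678 -145.43958427  108.        ]
jig [ 4.65029e+02 -2.79089e+02  2.70000e-01]
[[-0.3, 0.6], [0.5, 0.2], [-0.2, -1.1], [0.2, -0.6], [0.7, 1.4], [0.6, 1.3], [-0.0, -0.2], [-6.7, -5.9]]
corner [ 518.04217301 -264.44114333   18.        ]
[[-2.7000e-01 -9.3000e-01 -2.4000e-01  4.5727e+02]
 [ 9.6000e-01 -2.6000e-01 -6.0000e-02 -1.5864e+02]
 [-0.0000e+00 -2.5000e-01  9.7000e-01  5.8793e+02]
 [ 0.0000e+00  0.0000e+00  0.0000e+00  1.0000e+00]]
```

View pics/b_zz.png

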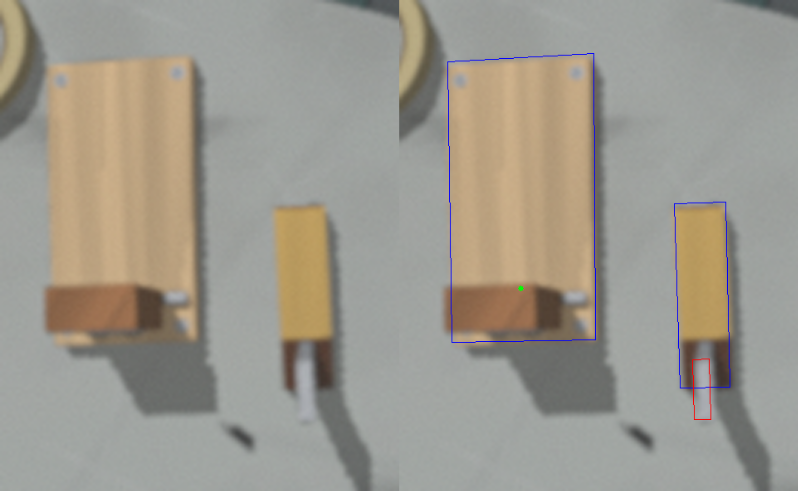

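Request:
{"method": "carry_out", "body": {"moves": [{"gripper": 1, "slide": [0.002, -0.001, -0.04], "spin": 0.006}, {"gripper": 1, "slide": [0.002, -0.001, -0.04], "spin": 0.006}, {"gripper": 1, "slide": [0.002, -0.001, -0.04], "spin": 0.006}, {"gripper": 1, "slide": [0.002, -0.001, -0.04], "spin": 0.006}, {"gripper": 1, "slide": [0.002, -0.001, -0.04], "spin": 0.006}]}}

```text
clock: 3.6
tool_pos: [529.6, -137.4, 194.7]
eef_rot: [-1.558, -0.24, 0.238]
wrist_force: [0.7, -0.6, 0.4]
finger_gap: 0.998
```

Request:
{"method": "carry_out", "body": {"moves": [{"gripper": 1, "slide": [0, 0, -0.02], "spin": 0}, {"gripper": 1, "slide": [0, 0, 0], "spin": 0}]}}

```text
clock: 3.77
tool_pos: [525.9, -135.9, 171.2]
eef_rot: [-1.552, -0.232, 0.245]
wrist_force: [0.1, -0.6, -0.1]
finger_gap: 1.001
```

```bash
python3 - <<'E'
from h import *
s=st()
k=viewer.get_calibration("wrist"); im=viewer.camera("wrist")[:,:,::-1].copy(); st()
cv2.imwrite("pics/c.png",im[100:350,180:460].repeat(2,0).repeat(2,1))
for n in ("square_grip","square_heel"): print(n,[(r["point"],r["confidence"]) for r in tip_of(n,"wrist")[:2]])
E
```

```text
t 3.77 pos [ 525.9 -135.9  171.2] zyaw 1.8753 appr [-0.009  0.004 -1.   ] F [ 0.08 -0.63 -0.1 ] M [ 0.04  0.03 -0.04] gap 1.001
t 3.82 pos [ 527.9 -136.9  174. ] zyaw 1.8755 appr [-0.005  0.002 -1.   ] F [ 0.15 -0.66  0.78] M [ 0.02 -0.02 -0.01] gap 0.999
square_grip [([536.1, -144.5, 103.4], 0.92)]
square_heel [([545.4, -138.5, -5.2], 0.71)]
```

View pics/c.png

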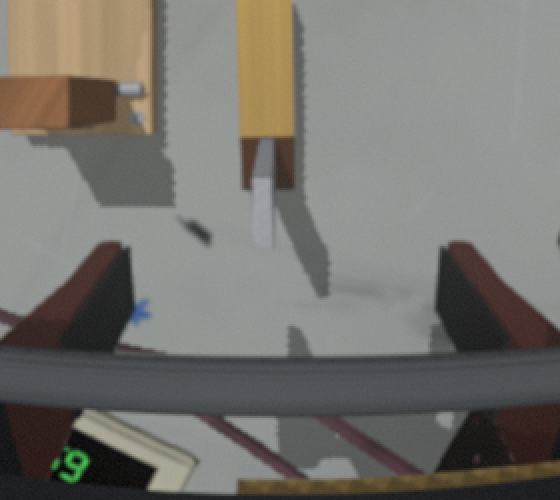

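Request:
{"method": "carry_out", "body": {"moves": [{"gripper": 1, "slide": [0.0035, -0.0025, 0], "spin": 0}, {"gripper": 1, "slide": [0, -0.0025, -0.02], "spin": 0}, {"gripper": 1, "slide": [0, 0, -0.025], "spin": 0}, {"gripper": 1, "slide": [0, 0, -0.02], "spin": 0}, {"gripper": 1, "slide": [0, 0, -0.019], "spin": 0}]}}

```text
clock: 4.33
tool_pos: [535.5, -144.5, 93.1]
eef_rot: [-1.56, -0.242, 0.236]
wrist_force: [0.1, -0.3, -0.4]
finger_gap: 1.001
```

Request:
{"method": "carry_out", "body": {"moves": [{"gripper": 1, "slide": [0, 0, 0], "spin": 0}, {"gripper": 1, "slide": [0, 0, 0], "spin": 0}, {"gripper": 1, "slide": [0, 0, 0], "spin": 0}]}}

```text
clock: 4.58
tool_pos: [535.3, -144.4, 93.8]
eef_rot: [-1.559, -0.241, 0.237]
wrist_force: [-0.2, -0.3, 0.3]
finger_gap: 0.999
```

```bash
python3 - <<'E'
from h import *
s=st()
im=viewer.camera("wrist")[:,:,::-1].copy(); st()
cv2.imwrite("pics/d.png",im[100:350,180:460].repeat(2,0).repeat(2,1))
E
```

```text
t 4.58 pos [ 535.3 -144.4   93.8] zyaw 1.875 appr [ 0.003 -0.001 -1.   ] F [-0.2  -0.29  0.26] M [ 0.08 -0.02 -0.07] gap 0.999
t 4.63 pos [ 535.3 -144.4   93.9] zyaw 1.875 appr [ 0.003 -0.002 -1.   ] F [0.46 0.94 0.45] M [ 0.05 -0.08  0.02] gap 0.998
```

View pics/d.png

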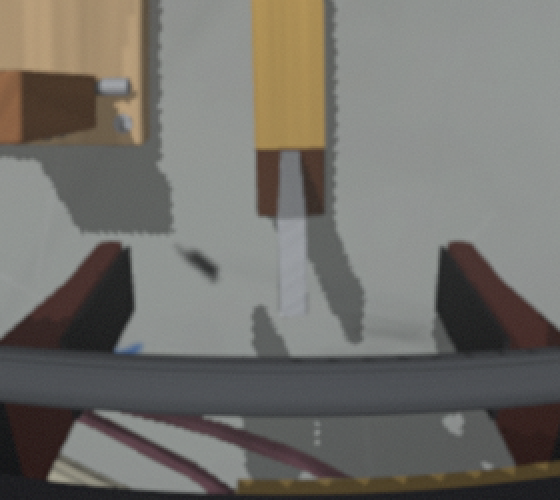

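Request:
{"method": "carry_out", "body": {"moves": [{"gripper": 0, "slide": [0, 0, 0], "spin": 0}, {"gripper": 0, "slide": [0, 0, 0], "spin": 0}, {"gripper": 0, "slide": [0, 0, 0], "spin": 0}, {"gripper": 0, "slide": [0, 0, 0], "spin": 0}, {"gripper": 0, "slide": [0, 0, 0], "spin": 0}], "newtons": 45}}

```text
clock: 5.05
tool_pos: [533.6, -143.7, 92.0]
eef_rot: [-1.558, -0.239, 0.239]
wrist_force: [0.6, -1.0, 0.3]
finger_gap: 0.659
```

Request:
{"method": "carry_out", "body": {"moves": [{"gripper": 0, "slide": [0, 0, 0], "spin": 0}, {"gripper": 0, "slide": [0, 0, 0], "spin": 0}, {"gripper": 0, "slide": [0, 0, 0], "spin": 0}, {"gripper": 0, "slide": [0, 0, 0], "spin": 0}]}}

```text
clock: 5.38
tool_pos: [533.5, -143.7, 91.8]
eef_rot: [-1.558, -0.239, 0.239]
wrist_force: [-0.1, -0.3, 0.6]
finger_gap: 0.354
```

```bash
python3 - <<'E'
from h import *
s=st()
E
```

```text
t 5.38 pos [ 533.5 -143.7   91.8] zyaw 1.8749 appr [-0. -0. -1.] F [-0.14 -0.25  0.57] M [ 0.02 -0.02  0.03] gap 0.354
```

Request:
{"method": "carry_out", "body": {"moves": [{"gripper": 0, "slide": [0, 0, 0], "spin": 0}, {"gripper": 0, "slide": [0, 0, 0], "spin": 0}, {"gripper": 0, "slide": [0, 0, 0], "spin": 0}, {"gripper": 0, "slide": [0, 0, 0], "spin": 0}, {"gripper": 0, "slide": [0, 0, 0], "spin": 0}]}}

```text
clock: 5.8
tool_pos: [533.6, -143.6, 91.7]
eef_rot: [-1.558, -0.239, 0.239]
wrist_force: [0.8, -0.5, -1.1]
finger_gap: 0.071
```

```bash
python3 - <<'E'
from h import *
s=st()
E
```

```text
t 5.8 pos [ 533.6 -143.6   91.7] zyaw 1.875 appr [-0.  0. -1.] F [ 0.78 -0.45 -1.09] M [ 0.09 -0.07 -0.05] gap 0.071
```

Request:
{"method": "carry_out", "body": {"moves": [{"gripper": 0, "slide": [0, 0, 0.0], "spin": 0}, {"gripper": 0, "slide": [0, 0, 0.01], "spin": 0}, {"gripper": 0, "slide": [0, 0, 0.015], "spin": 0}, {"gripper": 0, "slide": [0, 0, 0.02], "spin": 0}, {"gripper": 0, "slide": [0, 0, 0.02], "spin": 0}]}}

```text
clock: 6.22
tool_pos: [532.7, -143.4, 157.5]
eef_rot: [-1.557, -0.238, 0.24]
wrist_force: [-0.4, -0.9, -1.9]
finger_gap: 0.07
```

Request:
{"method": "carry_out", "body": {"moves": [{"gripper": 0, "slide": [0, 0, 0], "spin": 0}, {"gripper": 0, "slide": [0, 0, 0], "spin": 0}, {"gripper": 0, "slide": [0, 0, 0], "spin": 0}]}}

```text
clock: 6.47
tool_pos: [532.8, -143.4, 156.1]
eef_rot: [-1.557, -0.238, 0.239]
wrist_force: [0.7, 0.2, -3.8]
finger_gap: 0.073
```

```bash
python3 - <<'E'
from h import *
s=st()
im=viewer.camera("wrist")[:,:,::-1].copy(); st()
cv2.imwrite("pics/e.png",im[100:350,180:460].repeat(2,0).repeat(2,1))
im=viewer.camera("side")[:,:,::-1].copy()
cv2.imwrite("pics/e2.png",cv2.resize(im[120:280,240:440],None,fx=4,fy=4,interpolation=cv2.INTER_CUBIC))
E
```

```text
t 6.47 pos [ 532.8 -143.4  156.1] zyaw 1.875 appr [-0.001  0.    -1.   ] F [ 0.75  0.22 -3.83] M [ 0.06  0.03 -0.01] gap 0.073
t 6.52 pos [ 532.4 -143.3  155.7] zyaw 1.875 appr [-0.002  0.001 -1.   ] F [-0.51 -0.29 -3.06] M [0.09 0.04 0.05] gap 0.07
```

View pics/e.png

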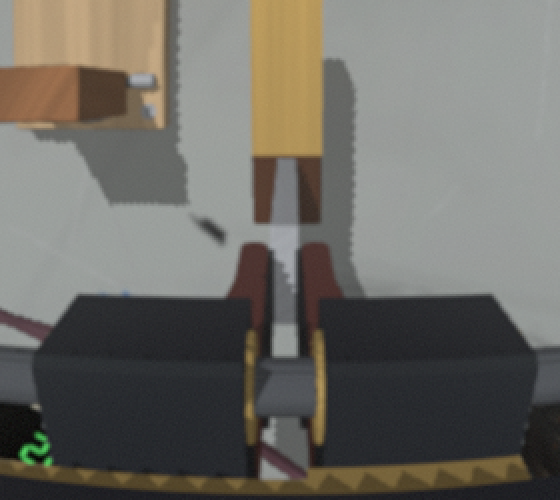

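View pics/e2.png

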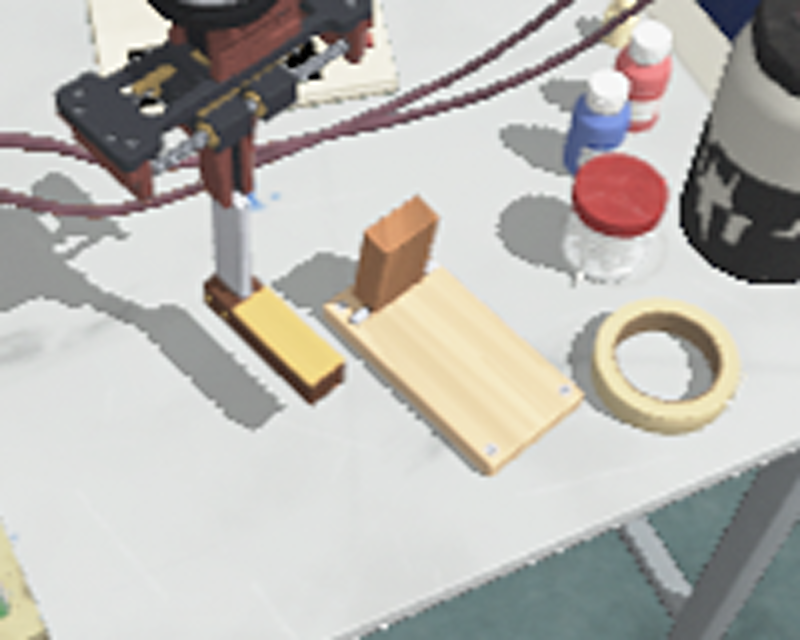

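Request:
{"method": "carry_out", "body": {"moves": [{"gripper": 0, "slide": [-0.0315, -0.01, 0], "spin": -0.017}, {"gripper": 0, "slide": [-0.0315, -0.01, 0], "spin": -0.017}, {"gripper": 0, "slide": [0, -0.0375, 0], "spin": 0}, {"gripper": 0, "slide": [0, -0.0375, 0], "spin": 0}, {"gripper": 0, "slide": [0, -0.038, 0], "spin": 0}]}}

```text
clock: 6.98
tool_pos: [469.1, -277.0, 155.7]
eef_rot: [-1.559, -0.212, 0.214]
wrist_force: [1.8, 0.3, -2.1]
finger_gap: 0.068
```

Request:
{"method": "carry_out", "body": {"moves": [{"gripper": 0, "slide": [0, 0, -0.01], "spin": 0}, {"gripper": 0, "slide": [0, 0, -0.015], "spin": 0}, {"gripper": 0, "slide": [0, 0, 0], "spin": 0}, {"gripper": 0, "slide": [0, 0, 0], "spin": 0}]}}

```text
clock: 7.32
tool_pos: [469.1, -275.6, 130.2]
eef_rot: [-1.557, -0.209, 0.214]
wrist_force: [1.5, 1.0, -3.3]
finger_gap: 0.073
```

```bash
python3 - <<'E'
from h import *
s=st()
im=viewer.camera("wrist")[:,:,::-1].copy(); st()
cv2.imwrite("pics/f.png",im[50:350,160:480].repeat(2,0).repeat(2,1))
im=viewer.camera("side")[:,:,::-1].copy()
cv2.imwrite("pics/f2.png",cv2.resize(im[120:260,270:430],None,fx=4.4,fy=4.4,interpolation=cv2.INTER_CUBIC))
E
```

```text
t 7.32 pos [ 469.1 -275.6  130.2] zyaw 1.8407 appr [-0.003  0.003 -1.   ] F [ 1.45  0.98 -3.35] M [ 0.   -0.   -0.04] gap 0.073
t 7.37 pos [ 469.8 -275.9  131.1] zyaw 1.8412 appr [-0.002  0.001 -1.   ] F [ 0.37  0.17 -2.53] M [ 0.07 -0.06 -0.03] gap 0.07
```

View pics/f.png

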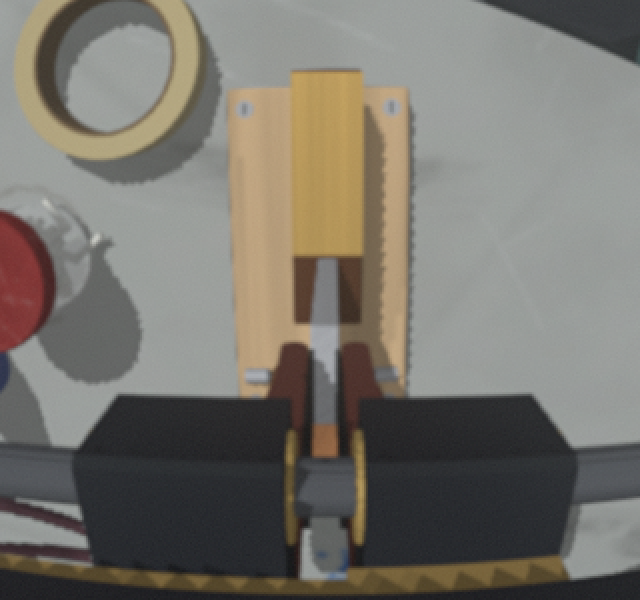

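View pics/f2.png

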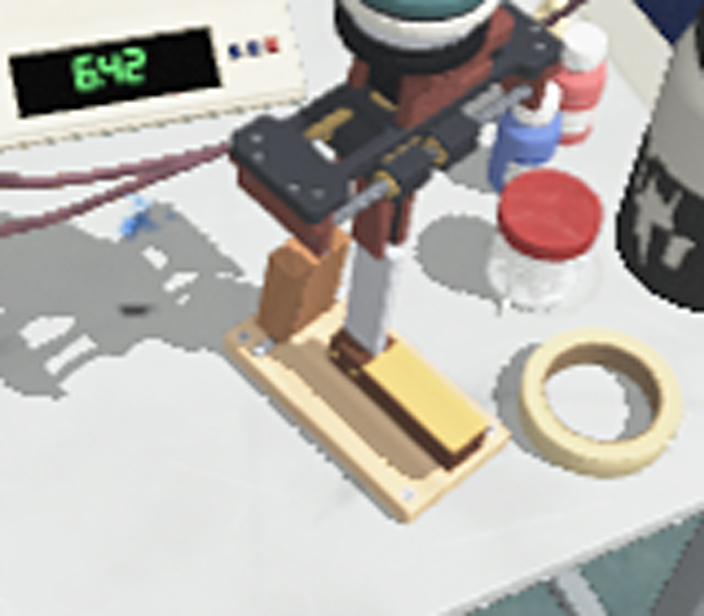

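Request:
{"method": "carry_out", "body": {"moves": [{"gripper": 0, "slide": [0.01, 0.0027, -0.01], "spin": 0}, {"gripper": 0, "slide": [0.009, 0.0025, -0.009], "spin": 0}, {"gripper": 0, "slide": [0, 0, 0], "spin": 0}, {"gripper": 0, "slide": [0, 0, 0], "spin": 0}]}}

```text
clock: 7.75
tool_pos: [490.1, -270.7, 112.1]
eef_rot: [-1.56, -0.213, 0.214]
wrist_force: [-0.5, -0.5, -2.4]
finger_gap: 0.067
```

```bash
python3 - <<'E'
from h import *
s=st()
viewer.camera("top");st();viewer.camera("top");st();viewer.camera("top");st()
E
```

```text
t 7.75 pos [ 490.1 -270.7  112.1] zyaw 1.8426 appr [-0.001  0.001 -1.   ] F [-0.48 -0.48 -2.38] M [ 0.03  0.03 -0.01] gap 0.067
t 7.8 pos [ 489.7 -270.9  112.3] zyaw 1.8423 appr [-0.001  0.    -1.   ] F [-0.54 -0.14 -1.51] M [ 0.04 -0.    0.01] gap 0.072
t 7.85 pos [ 489.5 -271.   112.5] zyaw 1.842 appr [-0.001  0.    -1.   ] F [-0.25  0.67 -2.62] M [ 0.06 -0.01 -0.02] gap 0.07
t 7.9 pos [ 489.4 -271.3  112.7] zyaw 1.8415 appr [-0.001  0.    -1.   ] F [ 0.12  0.08 -2.19] M [0.06 0.01 0.01] gap 0.072
```

Request:
{"method": "carry_out", "body": {"moves": [{"gripper": 0, "slide": [0, 0, -0.001], "spin": 0}, {"gripper": 0, "slide": [0, 0, -0.001], "spin": 0}, {"gripper": 0, "slide": [0, 0, 0], "spin": 0}, {"gripper": 0, "slide": [0, 0, 0], "spin": 0}]}}

```text
clock: 8.23
tool_pos: [489.4, -271.6, 110.9]
eef_rot: [-1.561, -0.212, 0.212]
wrist_force: [-0.1, 0.1, -2.2]
finger_gap: 0.07
```

Request:
{"method": "carry_out", "body": {"moves": [{"gripper": 0, "slide": [0, 0, -0.001], "spin": 0}, {"gripper": 0, "slide": [0, 0, 0], "spin": 0}, {"gripper": 0, "slide": [0, 0, 0], "spin": 0}]}}

```text
clock: 8.48
tool_pos: [490.2, -271.8, 110.2]
eef_rot: [-1.561, -0.213, 0.211]
wrist_force: [1.9, 0.5, -0.1]
finger_gap: 0.074
```

Request:
{"method": "carry_out", "body": {"moves": [{"gripper": 0, "slide": [0, 0, -0.001], "spin": 0}, {"gripper": 0, "slide": [0, 0, 0], "spin": 0}, {"gripper": 0, "slide": [0, 0, 0], "spin": 0}]}}

```text
clock: 8.73
tool_pos: [490.9, -272.0, 109.8]
eef_rot: [-1.562, -0.214, 0.21]
wrist_force: [3.2, 2.2, 6.1]
finger_gap: 0.072
```

Request:
{"method": "carry_out", "body": {"moves": [{"gripper": 0, "slide": [0, 0, 0.001], "spin": 0}, {"gripper": 0, "slide": [0.0029, 0.0008, 0], "spin": 0}, {"gripper": 0, "slide": [0, 0, 0], "spin": 0}, {"gripper": 0, "slide": [0, 0, 0], "spin": 0}]}}

```text
clock: 9.07
tool_pos: [491.9, -270.7, 109.7]
eef_rot: [-1.56, -0.211, 0.213]
wrist_force: [-1.1, -0.1, 3.6]
finger_gap: 0.071
```

```bash
cat > look.py <<'E'
from h import *
import sys
n=sys.argv[1]
s=st()
im=viewer.camera("wrist")[:,:,::-1].copy(); 
cv2.imwrite(f"pics/{n}.png",im[50:350,160:480].repeat(2,0).repeat(2,1))
im=viewer.camera("side")[:,:,::-1].copy()
cv2.imwrite(f"pics/{n}2.png",cv2.resize(im[150:250,290:420],None,fx=6,fy=6,interpolation=cv2.INTER_CUBIC))
st()
E
python3 look.py g
```

```text
t 9.07 pos [ 491.9 -270.7  109.7] zyaw 1.8414 appr [-0.001 -0.    -1.   ] F [-1.09 -0.08  3.55] M [ 0.06  0.16 -0.01] gap 0.071
t 9.17 pos [ 492.  -270.7  109.7] zyaw 1.8411 appr [-0.001 -0.    -1.   ] F [-1.59  0.31  3.2 ] M [0.1  0.23 0.06] gap 0.071
```

View pics/g2.png

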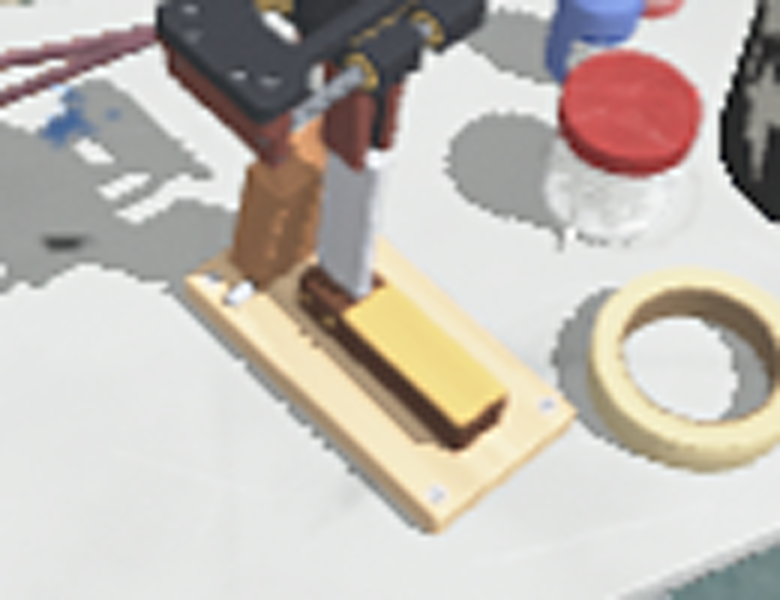

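View pics/g.png

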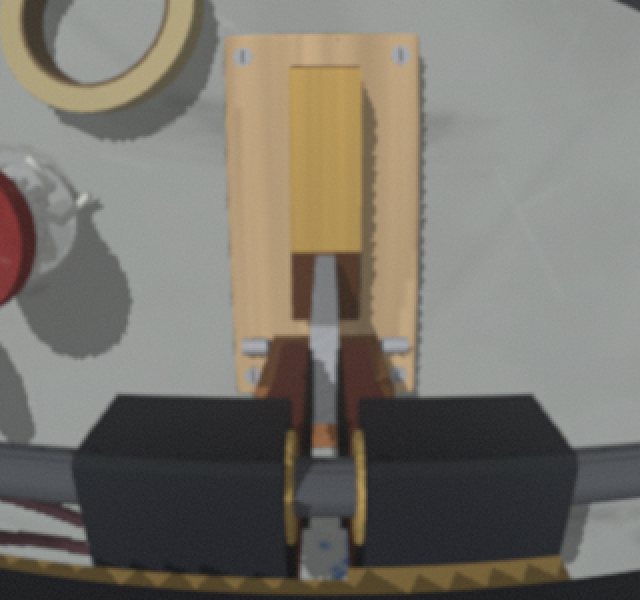

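Request:
{"method": "carry_out", "body": {"moves": [{"gripper": 0, "slide": [0.0019, 0.0005, 0.0005], "spin": 0}, {"gripper": 0, "slide": [0.0019, 0.0005, 0], "spin": 0}, {"gripper": 0, "slide": [0, 0, 0], "spin": 0}, {"gripper": 0, "slide": [0, 0, 0], "spin": 0}]}}

```text
clock: 9.5
tool_pos: [496.2, -269.5, 109.9]
eef_rot: [-1.56, -0.212, 0.212]
wrist_force: [0.5, -0.2, -0.6]
finger_gap: 0.074
```

Request:
{"method": "carry_out", "body": {"moves": [{"gripper": 0, "slide": [0.0019, 0.0005, 0], "spin": 0}, {"gripper": 0, "slide": [0.0, 0.0, 0], "spin": 0}, {"gripper": 0, "slide": [0, 0, 0], "spin": 0}]}}

```text
clock: 9.75
tool_pos: [498.1, -269.1, 110.1]
eef_rot: [-1.56, -0.212, 0.212]
wrist_force: [-0.5, 0.6, -2.3]
finger_gap: 0.065
```

Request:
{"method": "carry_out", "body": {"moves": [{"gripper": 0, "slide": [0.0019, 0.0005, 0], "spin": 0}, {"gripper": 0, "slide": [0.0, 0.0, 0], "spin": 0}, {"gripper": 0, "slide": [0, 0, 0], "spin": 0}]}}

```text
clock: 10.0
tool_pos: [499.8, -268.6, 110.2]
eef_rot: [-1.56, -0.212, 0.213]
wrist_force: [-1.8, 0.2, -2.1]
finger_gap: 0.071
```

Request:
{"method": "carry_out", "body": {"moves": [{"gripper": 0, "slide": [0.0019, 0.0005, 0], "spin": 0}, {"gripper": 0, "slide": [0.0, 0.0, 0], "spin": 0}, {"gripper": 0, "slide": [0, 0, 0], "spin": 0}]}}

```text
clock: 10.25
tool_pos: [501.7, -268.2, 110.3]
eef_rot: [-1.56, -0.212, 0.213]
wrist_force: [-2.0, -0.2, -1.3]
finger_gap: 0.073
```

```bash
python3 look.py i
```

```text
t 10.25 pos [ 501.7 -268.2  110.3] zyaw 1.8412 appr [-0.001 -0.    -1.   ] F [-2.02 -0.23 -1.34] M [-0.03  0.42  0.01] gap 0.073
t 10.35 pos [ 501.7 -268.2  110.3] zyaw 1.841 appr [-0. -0. -1.] F [-3.15 -0.2  -1.52] M [-0.02  0.45  0.06] gap 0.07
```

View pics/i2.png

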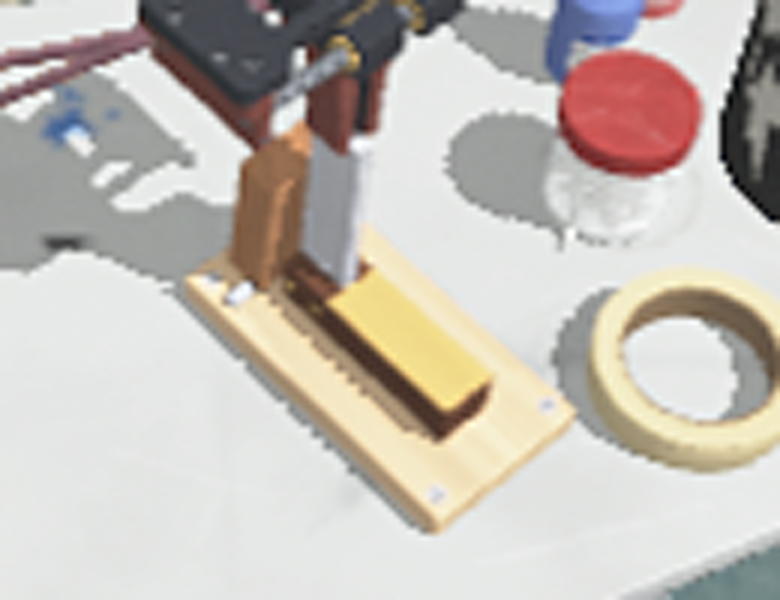

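View pics/i.png

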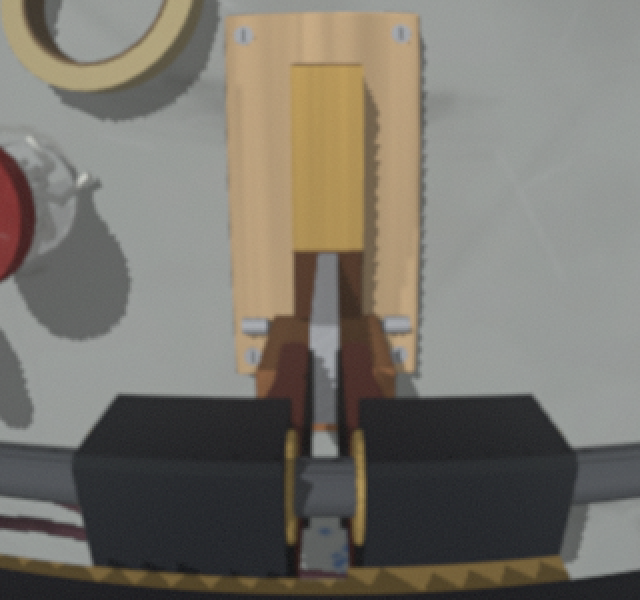

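Request:
{"method": "carry_out", "body": {"moves": [{"gripper": 0, "slide": [0.0019, 0.0005, 0], "spin": 0}, {"gripper": 0, "slide": [0.0, 0.0, 0], "spin": 0}, {"gripper": 0, "slide": [0, 0, 0], "spin": 0}]}}

```text
clock: 10.6
tool_pos: [503.7, -267.7, 110.4]
eef_rot: [-1.561, -0.212, 0.212]
wrist_force: [-4.0, -0.3, -0.6]
finger_gap: 0.069
```

Request:
{"method": "carry_out", "body": {"moves": [{"gripper": 0, "slide": [0.001, 0.0003, 0], "spin": 0}, {"gripper": 0, "slide": [0.0, 0.0, 0], "spin": 0}, {"gripper": 0, "slide": [0, 0, 0], "spin": 0}]}}

```text
clock: 10.85
tool_pos: [504.7, -267.4, 110.4]
eef_rot: [-1.561, -0.212, 0.212]
wrist_force: [-4.5, -1.2, -0.2]
finger_gap: 0.071
```

Request:
{"method": "carry_out", "body": {"moves": [{"gripper": 0, "slide": [0.001, 0.0003, 0], "spin": 0}, {"gripper": 0, "slide": [0.0, 0.0, 0], "spin": 0}, {"gripper": 0, "slide": [0, 0, 0], "spin": 0}]}}

```text
clock: 11.1
tool_pos: [505.7, -267.1, 110.3]
eef_rot: [-1.56, -0.212, 0.212]
wrist_force: [-3.2, -0.5, 0.1]
finger_gap: 0.073
```

```bash
python3 look.py j
```

```text
t 11.1 pos [ 505.7 -267.1  110.3] zyaw 1.8411 appr [-0. -0. -1.] F [-3.18 -0.48  0.13] M [-0.14  0.83  0.01] gap 0.073
t 11.2 pos [ 505.8 -267.1  110.4] zyaw 1.8411 appr [-0. -0. -1.] F [-4.23 -0.33  2.16] M [-0.16  0.85 -0.01] gap 0.07
```

View pics/j2.png

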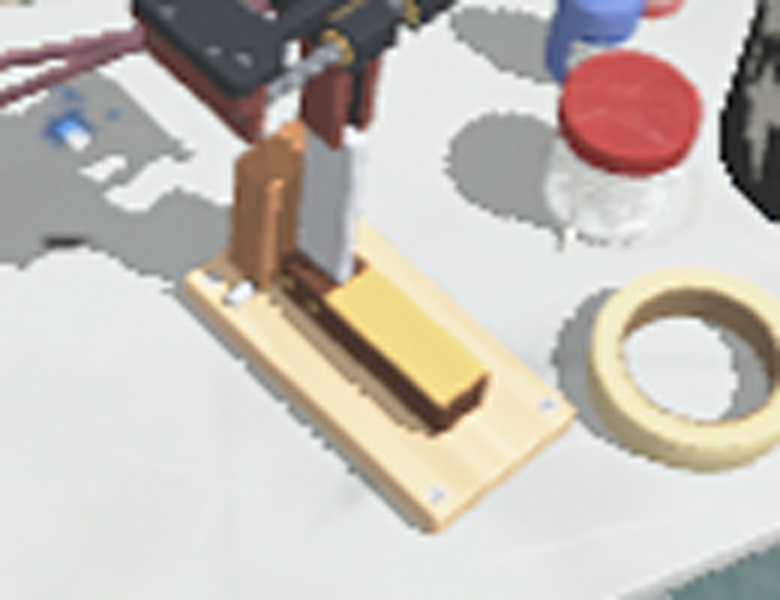

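View pics/j.png

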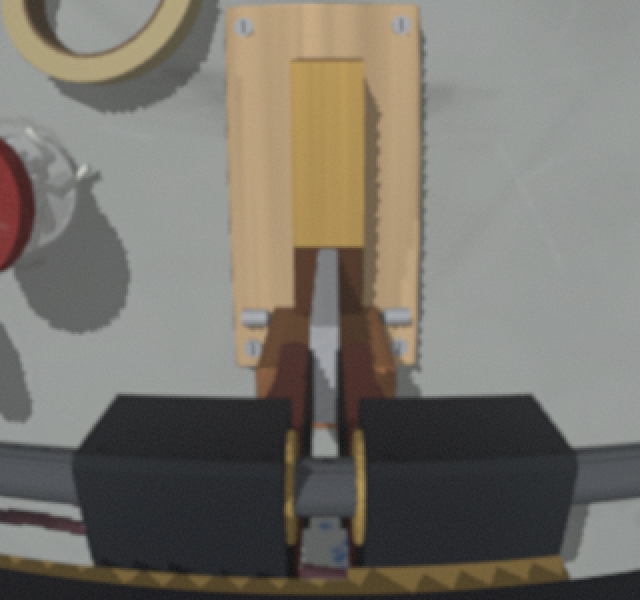

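```bash
cat > pitch.py <<'E'
from h import *
k=viewer.get_calibration("wrist"); s=env.state(); M=R.from_rotvec(s["eef_rot"]).as_matrix()
g=s["tool_pos"]-env.grip_depth*M[:,1]; yaw=np.arctan2(M[1,2],M[0,2])-np.pi/2
piv=np.array([39,0,110.])  # grasp in square frame
def P(L,th): # th>0: rear up
    v=np.array(L,float)-piv; v=R.from_euler("y",th).apply(v); v=R.from_euler("z",yaw).apply(v); return g+v
for th in (-.05,0,.05,.1):
    print(th,[((projw(k,P(L,th))[0]-[160,50])*2).round(0).tolist() for L in ((-55,0,26),(55,0,26),(55,15,26))], "heel",P((55,0,0),th).round(1))
E
python3 pitch.py
```

```text
-0.05 [[327.0, 80.0], [327.0, 335.0], [361.0, 335.0]] heel [ 526.5 -261.4   20. ]
0 [[327.0, 69.0], [327.0, 326.0], [361.0, 325.0]] heel [ 521.2 -262.8   19.1]
0.05 [[327.0, 58.0], [327.0, 316.0], [361.0, 316.0]] heel [ 515.9 -264.3   18.4]
0.1 [[327.0, 47.0], [327.0, 306.0], [361.0, 306.0]] heel [ 510.5 -265.8   18. ]
```

Request:
{"method": "carry_out", "body": {"moves": [{"gripper": 0, "slide": [-0.0048, -0.0013, 0], "spin": 0}, {"gripper": 0, "slide": [-0.0019, -0.0005, -0.001], "spin": 0}, {"gripper": 0, "slide": [-0.0029, -0.0008, -0.0005], "spin": 0}, {"gripper": 0, "slide": [-0.0029, -0.0008, 0], "spin": 0}, {"gripper": 0, "slide": [0, 0, 0], "spin": 0}]}}

```text
clock: 11.62
tool_pos: [497.5, -271.6, 110.8]
eef_rot: [-1.564, -0.218, 0.205]
wrist_force: [4.3, 2.1, 4.6]
finger_gap: 0.07
```

```bash
python3 look.py k; python3 pitch.py
```

```text
t 11.62 pos [ 497.5 -271.6  110.8] zyaw 1.8398 appr [ 0.009 -0.002 -1.   ] F [4.29 2.13 4.59] M [ 0.41 -0.73  0.03] gap 0.07
t 11.72 pos [ 497.2 -271.4  110.6] zyaw 1.84 appr [ 0.008 -0.002 -1.   ] F [5.69 1.7  5.75] M [ 0.47 -0.9  -0.02] gap 0.07
-0.05 [[328.0, 78.0], [328.0, 334.0], [362.0, 334.0]] heel [ 517.8 -265.7   20.3]
0 [[328.0, 67.0], [328.0, 324.0], [362.0, 324.0]] heel [ 512.5 -267.1   19.3]
0.05 [[328.0, 56.0], [328.0, 315.0], [362.0, 315.0]] heel [ 507.2 -268.6   18.7]
0.1 [[328.0, 45.0], [328.0, 305.0], [362.0, 305.0]] heel [ 501.8 -270.1   18.3]
```

View pics/k.png

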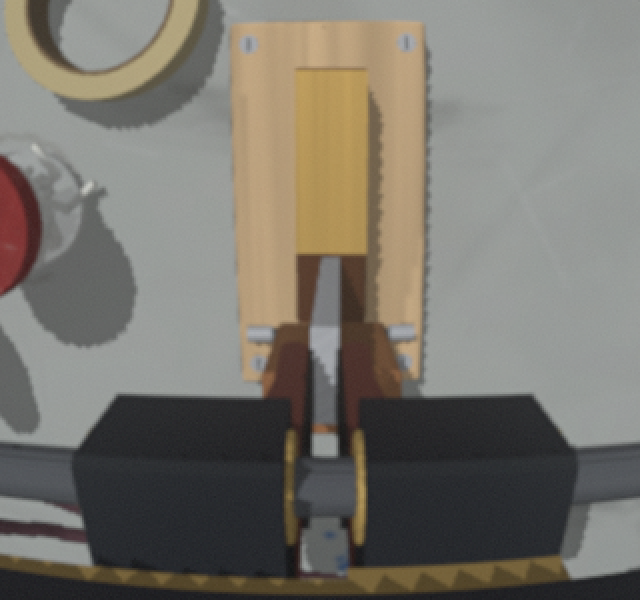

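Request:
{"method": "carry_out", "body": {"moves": [{"gripper": 0, "slide": [0, 0, 0.001], "spin": 0}, {"gripper": 0, "slide": [0, 0, 0.001], "spin": 0}, {"gripper": 0, "slide": [0, 0, 0.0005], "spin": 0}, {"gripper": 0, "slide": [0, 0, 0], "spin": 0}], "newtons": 60}}

```text
clock: 12.05
tool_pos: [492.6, -270.2, 110.8]
eef_rot: [-1.56, -0.211, 0.213]
wrist_force: [0.6, 0.1, -1.3]
finger_gap: 0.063
```

Request:
{"method": "carry_out", "body": {"moves": [{"gripper": 0, "slide": [0.0039, 0.0011, 0], "spin": 0}, {"gripper": 0, "slide": [0.0029, 0.0008, 0], "spin": 0}, {"gripper": 0, "slide": [0.0029, 0.0008, 0], "spin": 0}, {"gripper": 0, "slide": [0, 0, 0], "spin": 0}, {"gripper": 0, "slide": [0, 0, 0], "spin": 0}]}}

```text
clock: 12.47
tool_pos: [502.6, -267.6, 111.0]
eef_rot: [-1.56, -0.211, 0.213]
wrist_force: [-3.2, -1.4, -1.8]
finger_gap: 0.063
```

```bash
python3 look.py l; python3 pitch.py
```

```text
t 12.47 pos [ 502.6 -267.6  111. ] zyaw 1.8414 appr [-0.001  0.    -1.   ] F [-3.21 -1.39 -1.81] M [-0.02  0.53  0.03] gap 0.063
t 12.57 pos [ 502.5 -267.7  111.1] zyaw 1.8412 appr [-0.001  0.    -1.   ] F [-2.17 -0.52 -1.32] M [-0.02  0.5   0.03] gap 0.065
-0.05 [[327.0, 80.0], [327.0, 335.0], [361.0, 335.0]] heel [ 523.2 -261.9   20.7]
0 [[327.0, 69.0], [327.0, 326.0], [361.0, 326.0]] heel [ 518.  -263.4   19.8]
0.05 [[327.0, 58.0], [327.0, 316.0], [361.0, 316.0]] heel [ 512.6 -264.9   19.1]
0.1 [[327.0, 47.0], [327.0, 306.0], [361.0, 306.0]] heel [ 507.3 -266.3   18.7]
```

View pics/l.png

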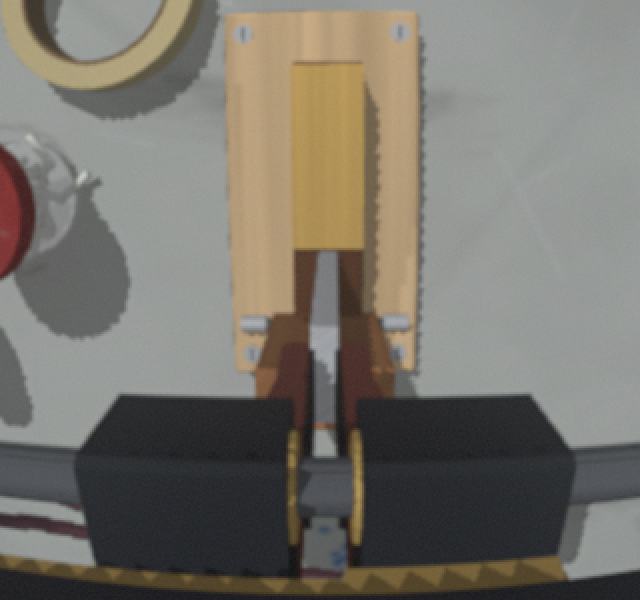

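View pics/l2.png

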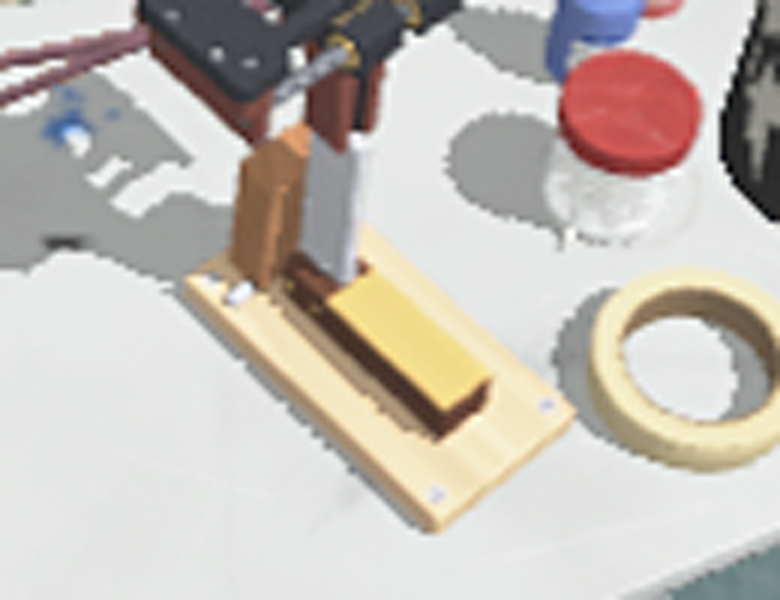

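Request:
{"method": "carry_out", "body": {"moves": [{"gripper": 0, "slide": [-0.0048, -0.0013, -0.001], "spin": 0}, {"gripper": 0, "slide": [-0.0019, -0.0005, -0.001], "spin": 0}, {"gripper": 0, "slide": [-0.0029, -0.0008, -0.0005], "spin": 0}, {"gripper": 0, "slide": [-0.0029, -0.0008, 0], "spin": 0}, {"gripper": 0, "slide": [0, 0, 0], "spin": 0}]}}

```text
clock: 12.98
tool_pos: [495.9, -272.9, 111.8]
eef_rot: [-1.565, -0.22, 0.203]
wrist_force: [8.1, 3.2, 8.5]
finger_gap: 0.069
```

Request:
{"method": "carry_out", "body": {"moves": [{"gripper": 0, "slide": [0, 0, 0.0005], "spin": 0}, {"gripper": 0, "slide": [0, 0, 0], "spin": 0}]}}

```text
clock: 13.15
tool_pos: [495.4, -272.6, 112.0]
eef_rot: [-1.565, -0.219, 0.204]
wrist_force: [7.0, 3.0, 7.9]
finger_gap: 0.062
```

```bash
python3 look.py m; python3 pitch.py
```

```text
t 13.15 pos [ 495.4 -272.6  112. ] zyaw 1.8399 appr [ 0.01  -0.003 -1.   ] F [7.   2.96 7.91] M [ 0.59 -1.22 -0.03] gap 0.062
t 13.25 pos [ 495.5 -272.6  112. ] zyaw 1.8399 appr [ 0.01  -0.003 -1.   ] F [7.54 3.27 7.24] M [ 0.61 -1.26 -0.05] gap 0.064
-0.05 [[328.0, 78.0], [328.0, 334.0], [362.0, 334.0]] heel [ 516.  -266.9   21.6]
0 [[328.0, 67.0], [328.0, 324.0], [362.0, 324.0]] heel [ 510.7 -268.3   20.7]
0.05 [[328.0, 56.0], [328.0, 314.0], [362.0, 314.0]] heel [ 505.4 -269.8   20. ]
0.1 [[328.0, 45.0], [328.0, 305.0], [362.0, 305.0]] heel [ 500.1 -271.2   19.6]
```

View pics/m.png

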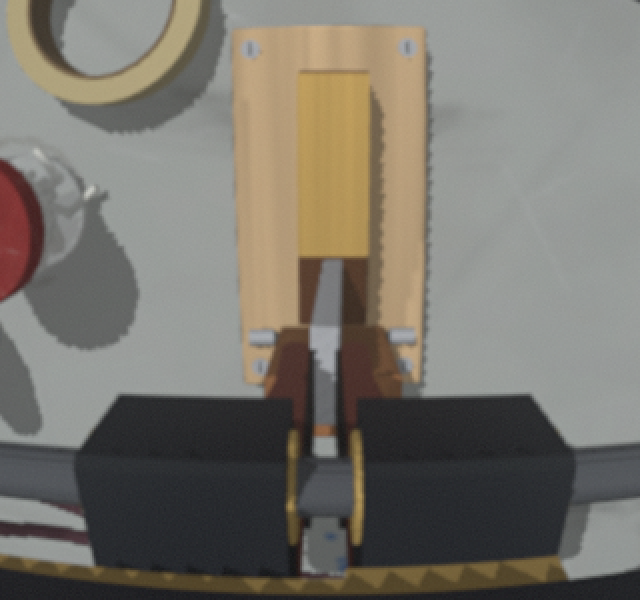

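Request:
{"method": "carry_out", "body": {"moves": [{"gripper": 0, "slide": [0, 0, 0.001], "spin": 0}, {"gripper": 0, "slide": [0, 0, 0.001], "spin": 0}, {"gripper": 0, "slide": [-0.002, -0.0005, 0], "spin": 0}, {"gripper": 0, "slide": [-0.002, -0.0005, 0], "spin": 0}, {"gripper": 0, "slide": [0, 0, 0], "spin": 0}]}}

```text
clock: 13.67
tool_pos: [485.2, -271.9, 110.7]
eef_rot: [-1.559, -0.211, 0.213]
wrist_force: [-0.5, -1.0, -2.2]
finger_gap: 0.062
```

```bash
python3 look.py n; python3 pitch.py
```

```text
t 13.67 pos [ 485.2 -271.9  110.7] zyaw 1.8407 appr [-0.002  0.001 -1.   ] F [-0.47 -1.02 -2.2 ] M [ 0.06 -0.06 -0.03] gap 0.062
t 13.77 pos [ 485.8 -272.   110.9] zyaw 1.8406 appr [-0.001  0.001 -1.   ] F [ 0.37  0.28 -2.32] M [ 0.08  0.03 -0.05] gap 0.063
-0.05 [[327.0, 80.0], [327.0, 335.0], [361.0, 335.0]] heel [ 506.5 -266.3   20.5]
0 [[327.0, 69.0], [327.0, 326.0], [361.0, 326.0]] heel [ 501.2 -267.8   19.6]
0.05 [[327.0, 58.0], [327.0, 316.0], [361.0, 316.0]] heel [ 495.9 -269.3   18.9]
0.1 [[327.0, 47.0], [327.0, 306.0], [361.0, 306.0]] heel [ 490.6 -270.7   18.5]
```

View pics/n.png

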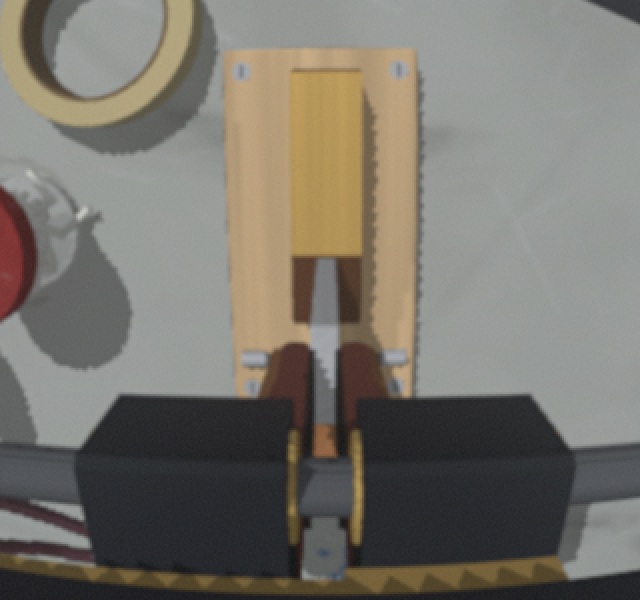

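View pics/n2.png

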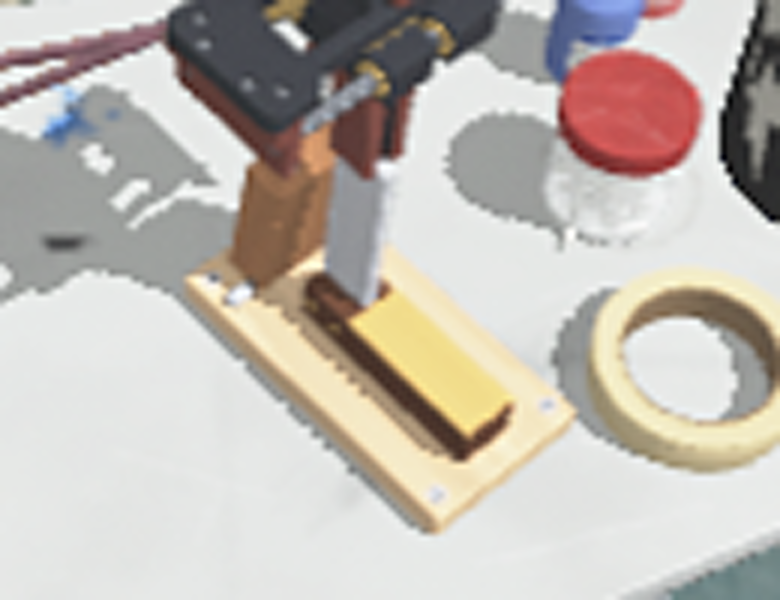

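Request:
{"method": "carry_out", "body": {"moves": [{"gripper": 0, "slide": [0, 0, -0.0005], "spin": 0}, {"gripper": 0, "slide": [0, 0, -0.0005], "spin": 0}, {"gripper": 0, "slide": [0, 0, 0], "spin": 0}]}}

```text
clock: 14.02
tool_pos: [486.7, -272.3, 110.3]
eef_rot: [-1.561, -0.212, 0.212]
wrist_force: [1.0, -0.9, -1.6]
finger_gap: 0.066
```

Request:
{"method": "carry_out", "body": {"moves": [{"gripper": 0.35, "slide": [0, 0, 0], "spin": 0}, {"gripper": 0.35, "slide": [0, 0, 0], "spin": 0}, {"gripper": 0.35, "slide": [0, 0, 0], "spin": 0}, {"gripper": 0.35, "slide": [0, 0, 0], "spin": 0}, {"gripper": 0.35, "slide": [0, 0, 0], "spin": 0}]}}

```text
clock: 14.43
tool_pos: [486.6, -272.3, 110.5]
eef_rot: [-1.561, -0.212, 0.212]
wrist_force: [-0.4, -0.1, -0.2]
finger_gap: 0.352
```

```bash
python3 look.py o; python3 pitch.py
```

```text
t 14.43 pos [ 486.6 -272.3  110.5] zyaw 1.8411 appr [ 0. -0. -1.] F [-0.43 -0.07 -0.19] M [ 0.09  0.01 -0.03] gap 0.352
t 14.53 pos [ 486.6 -272.2  110.4] zyaw 1.841 appr [ 0. -0. -1.] F [-0.57  0.05 -0.62] M [0.05 0.05 0.01] gap 0.345
-0.05 [[327.0, 80.0], [327.0, 335.0], [361.0, 335.0]] heel [ 507.3 -266.5   20. ]
0 [[327.0, 69.0], [327.0, 325.0], [361.0, 325.0]] heel [ 502.  -268.    19.1]
0.05 [[327.0, 58.0], [327.0, 316.0], [361.0, 316.0]] heel [ 496.7 -269.4   18.4]
0.1 [[327.0, 47.0], [327.0, 306.0], [361.0, 306.0]] heel [ 491.3 -270.9   18. ]
```

View pics/o.png

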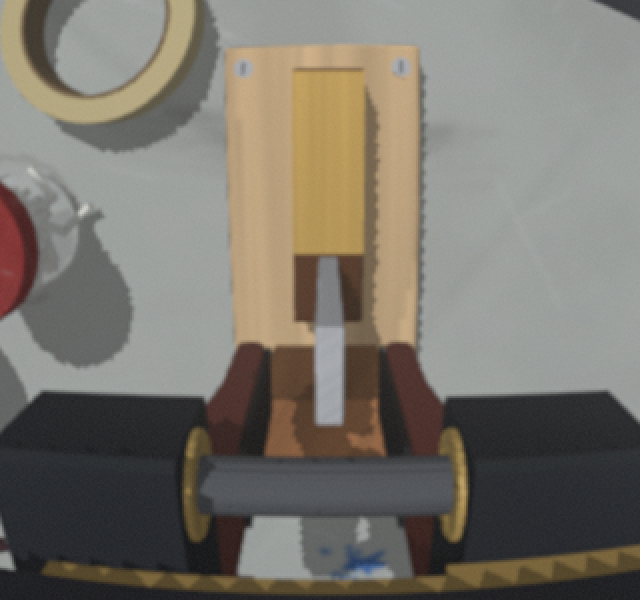

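View pics/o2.png

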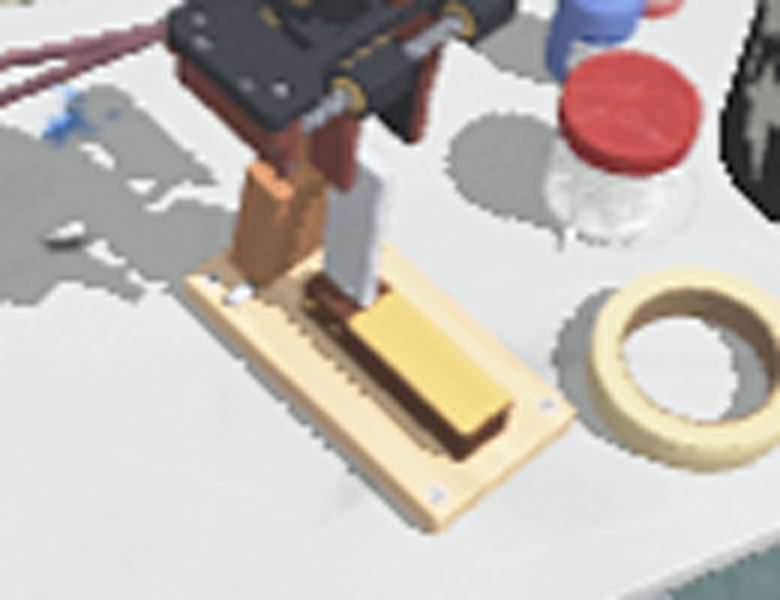

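Request:
{"method": "carry_out", "body": {"moves": [{"gripper": 0.35, "slide": [-0.0039, -0.0011, 0], "spin": 0}, {"gripper": 0.35, "slide": [0, 0, -0.01], "spin": 0}, {"gripper": 0.35, "slide": [0, 0, -0.01], "spin": 0}, {"gripper": 0.35, "slide": [0, 0, -0.01], "spin": 0}, {"gripper": 0.35, "slide": [0, 0, -0.006], "spin": 0}]}}

```text
clock: 14.95
tool_pos: [481.6, -272.6, 72.3]
eef_rot: [-1.559, -0.211, 0.213]
wrist_force: [-0.7, -0.1, -0.0]
finger_gap: 0.349
```

Request:
{"method": "carry_out", "body": {"moves": [{"gripper": 0, "slide": [0, 0, 0], "spin": 0}, {"gripper": 0, "slide": [0, 0, 0], "spin": 0}, {"gripper": 0, "slide": [0, 0, 0], "spin": 0}, {"gripper": 0, "slide": [0, 0, 0], "spin": 0}, {"gripper": 0, "slide": [0, 0, 0], "spin": 0}]}}

```text
clock: 15.37
tool_pos: [482.8, -273.4, 74.6]
eef_rot: [-1.561, -0.212, 0.212]
wrist_force: [0.4, -0.7, -2.1]
finger_gap: 0.087
```

Request:
{"method": "carry_out", "body": {"moves": [{"gripper": 0, "slide": [0, 0, 0], "spin": 0}, {"gripper": 0, "slide": [0, 0, 0], "spin": 0}, {"gripper": 0, "slide": [0, 0, 0], "spin": 0}]}}

```text
clock: 15.62
tool_pos: [482.7, -273.3, 74.5]
eef_rot: [-1.561, -0.212, 0.212]
wrist_force: [-0.2, 0.6, -2.3]
finger_gap: 0.087
```

```bash
python3 look.py p; sed -i 's/\[39,0,110.\]/[36,0,74.]/' pitch.py; python3 pitch.py
```

```text
t 15.62 pos [ 482.7 -273.3   74.5] zyaw 1.841 appr [ 0. -0. -1.] F [-0.25  0.63 -2.31] M [ 0.1  0.  -0. ] gap 0.087
t 15.72 pos [ 482.6 -273.3   74.4] zyaw 1.8409 appr [ 0. -0. -1.] F [-1.21  0.01 -1.15] M [ 0.08 -0.01 -0.  ] gap 0.087
-0.05 [[328.0, 75.0], [327.0, 368.0], [366.0, 368.0]] heel [ 504.5 -267.3   20.2]
0 [[328.0, 67.0], [327.0, 362.0], [366.0, 361.0]] heel [ 501.  -268.2   19.1]
0.05 [[328.0, 59.0], [327.0, 355.0], [366.0, 355.0]] heel [ 497.4 -269.2   18.3]
0.1 [[328.0, 51.0], [327.0, 348.0], [366.0, 348.0]] heel [ 493.7 -270.2   17.6]
```

View pics/p.png

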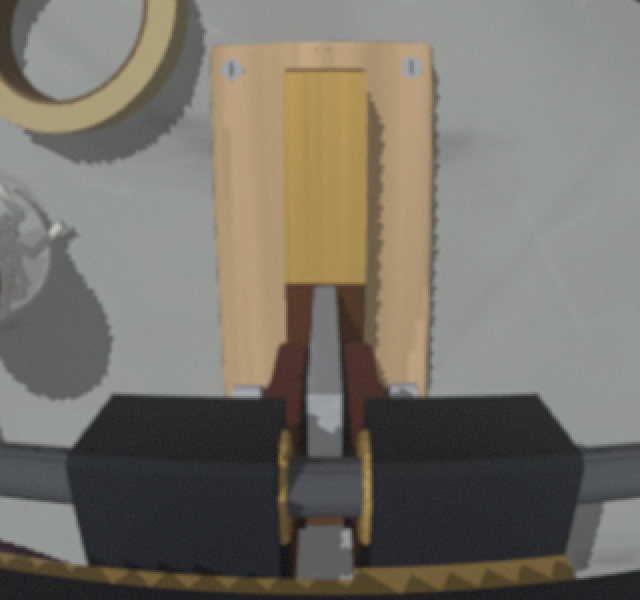

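View pics/p2.png

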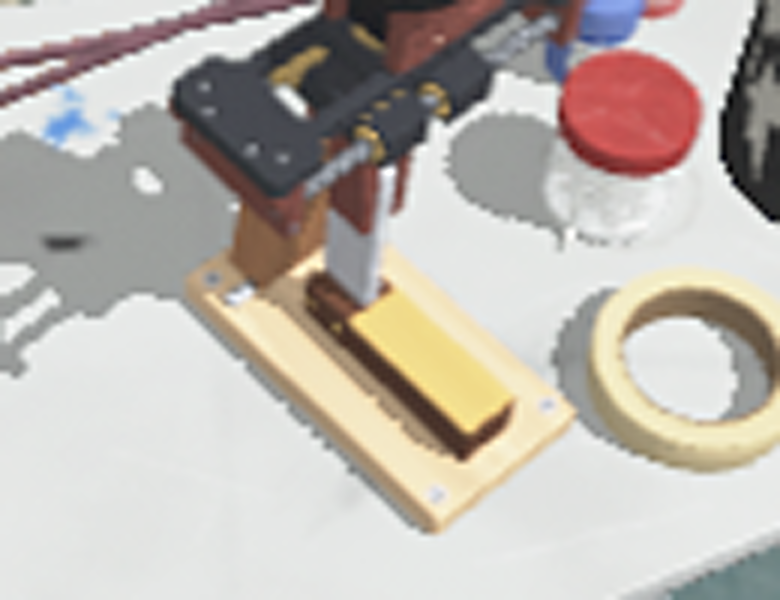

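Request:
{"method": "carry_out", "body": {"moves": [{"gripper": 0, "slide": [0, 0, 0.001], "spin": 0}, {"gripper": 0, "slide": [0.0039, 0.0011, 0], "spin": 0}, {"gripper": 0, "slide": [0.0039, 0.0011, 0], "spin": 0}, {"gripper": 0, "slide": [0.0019, 0.0005, 0], "spin": 0}, {"gripper": 0, "slide": [0, 0, 0], "spin": 0}]}}

```text
clock: 16.13
tool_pos: [493.0, -270.5, 75.3]
eef_rot: [-1.561, -0.213, 0.212]
wrist_force: [-0.4, -0.4, -2.6]
finger_gap: 0.087
```

Request:
{"method": "carry_out", "body": {"moves": [{"gripper": 0, "slide": [0.0019, 0.0005, 0], "spin": 0}, {"gripper": 0, "slide": [0.001, 0.0003, 0], "spin": 0}, {"gripper": 0, "slide": [0, 0, 0], "spin": 0}, {"gripper": 0, "slide": [0, 0, 0], "spin": 0}]}}

```text
clock: 16.47
tool_pos: [495.0, -269.8, 75.3]
eef_rot: [-1.56, -0.212, 0.213]
wrist_force: [-1.9, -0.4, -1.9]
finger_gap: 0.088
```

```bash
python3 look.py q;  python3 pitch.py
```

```text
t 16.47 pos [ 495.  -269.8   75.3] zyaw 1.8411 appr [-0. -0. -1.] F [-1.86 -0.39 -1.86] M [-0.    0.2   0.04] gap 0.088
t 16.57 pos [ 495.  -269.8   75.2] zyaw 1.841 appr [-0.  0. -1.] F [-0.59  0.13 -2.14] M [-0.02  0.23 -0.05] gap 0.088
-0.05 [[328.0, 75.0], [327.0, 368.0], [366.0, 368.0]] heel [ 516.8 -263.7   21. ]
0 [[328.0, 67.0], [327.0, 362.0], [366.0, 362.0]] heel [ 513.3 -264.7   19.9]
0.05 [[328.0, 59.0], [327.0, 355.0], [366.0, 355.0]] heel [ 509.7 -265.7   19.1]
0.1 [[328.0, 52.0], [327.0, 348.0], [366.0, 348.0]] heel [ 506.1 -266.7   18.4]
```

View pics/q.png

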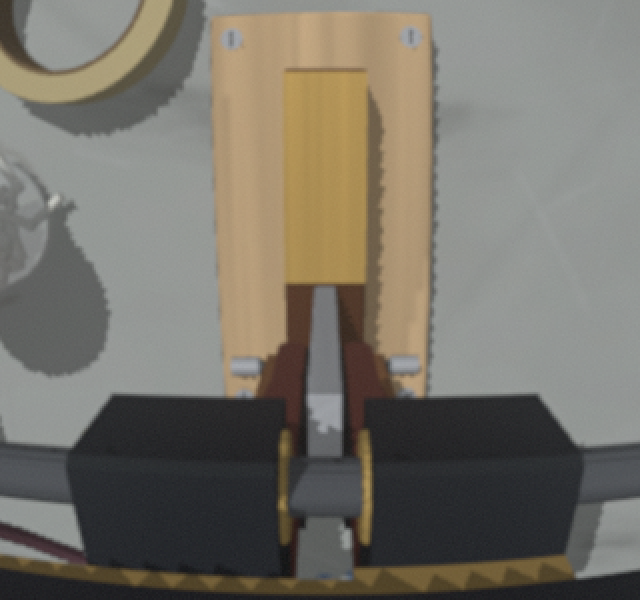

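View pics/q2.png

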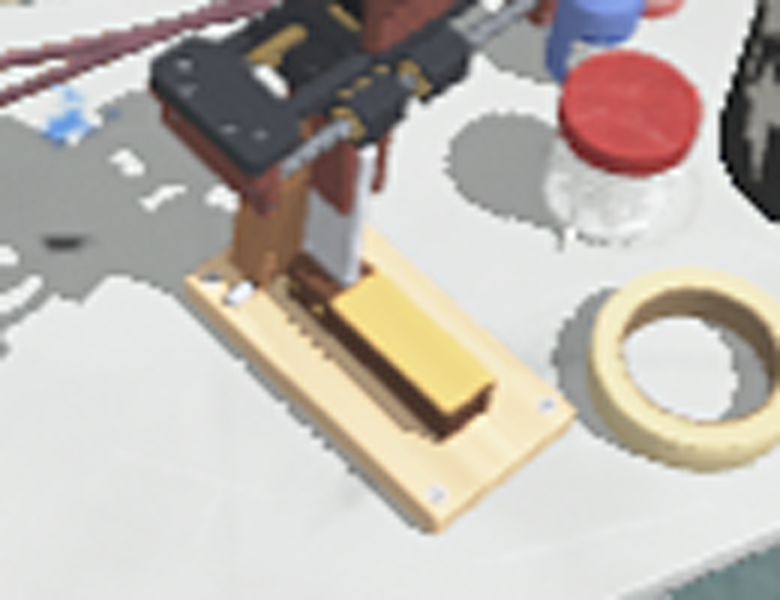

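Request:
{"method": "carry_out", "body": {"moves": [{"gripper": 0, "slide": [0.0019, 0.0005, 0], "spin": 0}, {"gripper": 0, "slide": [0, 0, 0], "spin": 0}, {"gripper": 0, "slide": [0, 0, 0], "spin": 0}]}}

```text
clock: 16.82
tool_pos: [496.9, -269.2, 75.3]
eef_rot: [-1.56, -0.212, 0.213]
wrist_force: [-2.8, -0.3, -1.5]
finger_gap: 0.086
```

Request:
{"method": "carry_out", "body": {"moves": [{"gripper": 0, "slide": [0.0019, 0.0005, 0], "spin": 0}, {"gripper": 0, "slide": [0, 0, 0], "spin": 0}, {"gripper": 0, "slide": [0, 0, 0], "spin": 0}]}}

```text
clock: 17.07
tool_pos: [498.7, -268.7, 75.3]
eef_rot: [-1.56, -0.212, 0.213]
wrist_force: [-4.0, -0.7, -1.7]
finger_gap: 0.085
```

Request:
{"method": "carry_out", "body": {"moves": [{"gripper": 0, "slide": [0.001, 0.0003, 0], "spin": 0}, {"gripper": 0, "slide": [0, 0, 0], "spin": 0}, {"gripper": 0, "slide": [0, 0, 0], "spin": 0}]}}

```text
clock: 17.32
tool_pos: [499.8, -268.4, 75.3]
eef_rot: [-1.56, -0.212, 0.213]
wrist_force: [-3.9, -1.4, -0.3]
finger_gap: 0.092
```

Request:
{"method": "carry_out", "body": {"moves": [{"gripper": 0, "slide": [0.001, 0.0003, 0], "spin": 0}, {"gripper": 0, "slide": [0, 0, 0], "spin": 0}, {"gripper": 0, "slide": [0, 0, 0], "spin": 0}]}}

```text
clock: 17.57
tool_pos: [500.7, -268.2, 75.3]
eef_rot: [-1.56, -0.212, 0.213]
wrist_force: [-4.7, -1.2, 1.9]
finger_gap: 0.086
```

```bash
python3 look.py r;  python3 pitch.py
```

```text
t 17.57 pos [ 500.7 -268.2   75.3] zyaw 1.8411 appr [-0.001 -0.    -1.   ] F [-4.72 -1.16  1.93] M [0.04 0.88 0.  ] gap 0.086
t 17.67 pos [ 500.7 -268.1   75.3] zyaw 1.8411 appr [-0.001  0.    -1.   ] F [-4.73 -0.14  0.93] M [-0.04  0.93  0.01] gap 0.089
-0.05 [[328.0, 75.0], [327.0, 368.0], [366.0, 368.0]] heel [ 522.6 -262.1   21.1]
0 [[328.0, 67.0], [327.0, 362.0], [366.0, 362.0]] heel [ 519.  -263.1   20. ]
0.05 [[328.0, 59.0], [327.0, 355.0], [366.0, 355.0]] heel [ 515.4 -264.1   19.2]
0.1 [[328.0, 52.0], [327.0, 348.0], [366.0, 348.0]] heel [ 511.8 -265.1   18.5]
```

View pics/r.png

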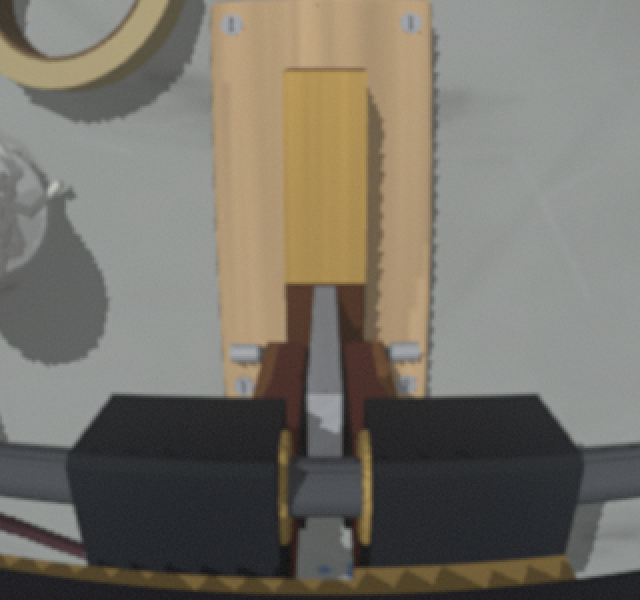

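View pics/r2.png

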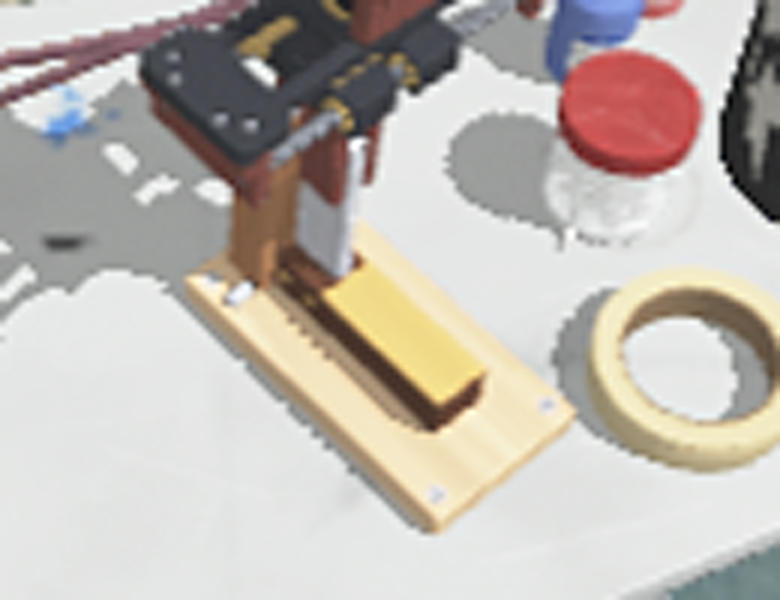

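Request:
{"method": "carry_out", "body": {"moves": [{"gripper": 0, "slide": [0.001, 0.0003, 0], "spin": 0}, {"gripper": 0, "slide": [0, 0, 0], "spin": 0}, {"gripper": 0, "slide": [0, 0, 0], "spin": 0}]}}

```text
clock: 17.92
tool_pos: [500.8, -268.1, 75.3]
eef_rot: [-1.56, -0.211, 0.214]
wrist_force: [-6.5, -2.5, 3.8]
finger_gap: 0.086
```

Request:
{"method": "carry_out", "body": {"moves": [{"gripper": 0, "slide": [0.001, 0.0003, 0], "spin": 0}, {"gripper": 0, "slide": [0, 0, 0], "spin": 0}, {"gripper": 0, "slide": [0, 0, 0], "spin": 0}]}}

```text
clock: 18.17
tool_pos: [500.9, -268.0, 75.3]
eef_rot: [-1.56, -0.21, 0.216]
wrist_force: [-9.9, -3.0, 4.6]
finger_gap: 0.092
```

Request:
{"method": "carry_out", "body": {"moves": [{"gripper": 0, "slide": [0, 0, -0.0005], "spin": 0}, {"gripper": 0, "slide": [0, 0, -0.0005], "spin": 0}, {"gripper": 0, "slide": [0, 0, -0.0005], "spin": 0}, {"gripper": 0, "slide": [0, 0, 0], "spin": 0}, {"gripper": 0, "slide": [0, 0, 0], "spin": 0}]}}

```text
clock: 18.58
tool_pos: [500.9, -268.1, 74.5]
eef_rot: [-1.561, -0.21, 0.215]
wrist_force: [-11.3, -2.3, 9.7]
finger_gap: 0.088
```

```bash
python3 look.py s;  python3 pitch.py
```

```text
t 18.58 pos [ 500.9 -268.1   74.5] zyaw 1.8417 appr [-0.004 -0.001 -1.   ] F [-11.26  -2.25   9.68] M [-0.27  2.12  0.05] gap 0.088
t 18.68 pos [ 500.9 -268.1   74.5] zyaw 1.8417 appr [-0.004 -0.001 -1.   ] F [-11.98  -3.18  10.11] M [-0.33  2.13 -0.02] gap 0.087
-0.05 [[328.0, 75.0], [327.0, 369.0], [366.0, 369.0]] heel [ 522.8 -262.    20.2]
0 [[328.0, 67.0], [327.0, 362.0], [366.0, 362.0]] heel [ 519.3 -263.    19.2]
0.05 [[328.0, 59.0], [327.0, 355.0], [366.0, 355.0]] heel [ 515.7 -264.    18.3]
0.1 [[328.0, 52.0], [327.0, 349.0], [366.0, 349.0]] heel [ 512.1 -265.    17.7]
```

View pics/s.png

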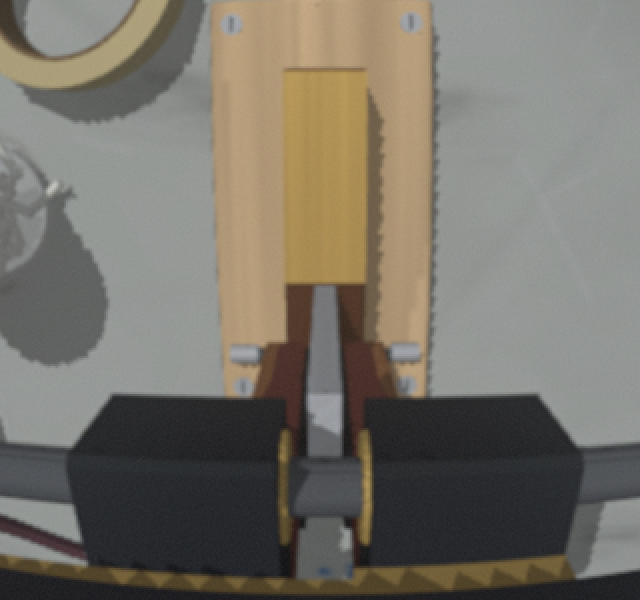

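View pics/s2.png

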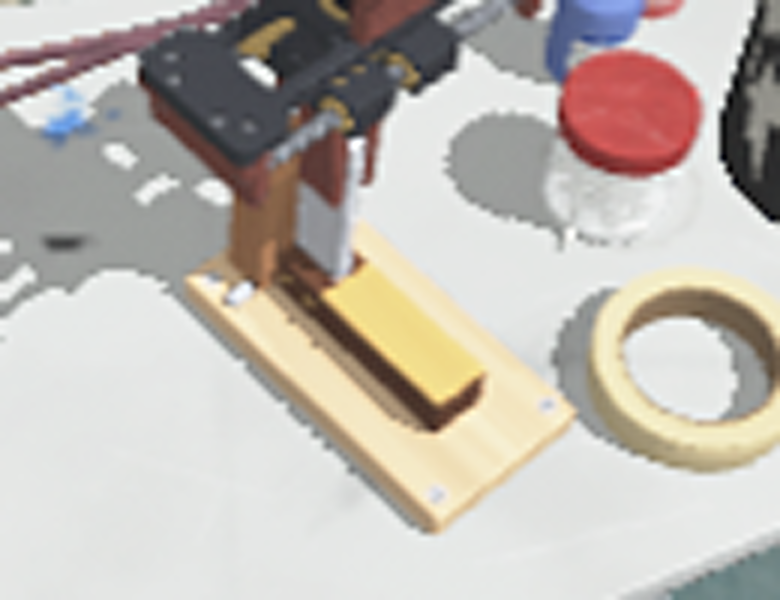

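Request:
{"method": "carry_out", "body": {"moves": [{"gripper": 0, "slide": [0, 0, 0], "spin": 0}, {"gripper": 0, "slide": [0, 0, 0], "spin": 0}, {"gripper": 0, "slide": [0, 0, 0], "spin": 0}, {"gripper": 0, "slide": [0, 0, 0], "spin": 0}, {"gripper": 0, "slide": [0, 0, 0], "spin": 0}]}}

```text
clock: 19.1
tool_pos: [500.9, -268.1, 74.5]
eef_rot: [-1.561, -0.21, 0.215]
wrist_force: [-11.3, -2.3, 10.4]
finger_gap: 0.09
```

```bash
python3 - <<'E'
from h import *
st(); viewer.camera("side")
for n in ("square_heel","jig_corner","upright_foot"): print(n,[(r["point"],r["confidence"]) for r in tip_of(n,"side")[:1]])
st(); env.sign_off(); print("done")
E
```

```text
t 19.1 pos [ 500.9 -268.1   74.5] zyaw 1.8417 appr [-0.003 -0.001 -1.   ] F [-11.35  -2.27  10.4 ] M [-0.3   2.12  0.03] gap 0.09
square_heel [([506.8, -265.4, 125.2], 0.72)]
jig_corner [([518.7, -261.0, 15.3], 0.81)]
upright_foot [([519.4, -268.7, 17.6], 0.45)]
t 19.3 pos [ 500.9 -268.1   74.5] zyaw 1.8417 appr [-0.004 -0.001 -1.   ] F [-11.26  -2.14   9.12] M [-0.33  2.08  0.02] gap 0.089
the job is handed in; nothing more can be done
done
```

The square is seated in the jig's inside corner, held pressed against the plate and the upright, and I handed the job in at about 19.3 s. No verdict was reported.

**What I did**
- I gripped the square by the blade at the suggested point and lifted it about 65 mm. I then set it down over the plate, in line with the jig.
- Pushing with that high grip tipped the square about 0.05 rad in the fingers, because the upright pushed back below the pinch.
- I levelled it on the plate, let go briefly, and regripped at 60 N about 74 mm above its underside. The fingers were set back so that only the blade meets the upright. I then pushed to the stop and pressed down.

**Last checks**
- **Pressing:** about 11.5 N against the upright. The push rose to roughly 5 N, then jumped without the tool moving, so the upright reached its stop. I did not measure its lean directly.
- **Seating:** about 10 N at the wrist going into the plate. The tool height of 74.5 mm matches the height when the square stood flat on the plate.
- **Position:** the last pictures show no tipping, and alignment with the jig is good to about 0.01 rad. From the tool pose the heel is about (519, -263), and the network and picture fit put the corner at 518–519 in x and -261 to -264 in y. All of these are good to only 2–4 mm, so the 3 mm limit in x rests mostly on the contact readings.
- **Steadiness:** the tool pose and finger gap did not change over the last 0.7 s.

**What disagreed:** the final network report of the heel put it at z = 125 mm, which is the blade's top, so I ignored it.

The tape roll did not visibly move in the pictures. I did not re-measure the marker block or the ink bottle, but the arm met no unexpected force on the way.

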